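# Basket onto the drain arm, arm out to the mark

## Task

Hang the wire basket of collets by its bail on the twin hook of the drain arm and let go of it; then take the T-handle and pull the sprung rod out until its pointer is level with the blade of the index clamp. The rod springs back if released, so finish while still holding it there, with the basket hanging freely on the hook. Leave the clamp and everything else on the bench where it is.

Things in the scene. Friction and masses are not known exactly. Their poses are not given: they have to be found in the camera images.
- basket: Wire basket 80 (x) x 120 (y) x 50 mm with five collets fixed in it, 0.28 to 0.56 kg, upright on the bench. Rigid bail: legs at y = +-57 mm, top bar along the basket's y, 10 mm thick, axis 145 mm above the underside, black grip sleeve (13 mm thick, 36 mm long) at its centre. Origin: centre of the underside.
- bail_grip (a point): Centre of the bail's grip sleeve, on the bar's axis, 145 mm above the basket's underside. Axes as the basket.
- drain_arm: Fixed green stand with a drip tray (rim 36 mm high). At its +y end a column 242 mm tall; from it a 36 mm sleeve runs to -y, axis 215 mm up. A 10 mm guide bar runs parallel, 85 mm to +x, same height, on a slim post at y = -172 mm. Origin: on the bench below the crosshead's centre with the rod fully in. The rod pulls out along this body's -y.
- drain_rod: Rod sliding out of the sleeve along the stand's -y, travel 135 mm, with a dark crosshead (x 50, y 90, z 18 mm), twin hook, T-handle and pointer. A spring draws it back: 3 N fully in (its start), plus 0.6 N per 10 mm. Axes as the stand's. Origin: the stand's origin when fully in, travelling with the rod at bench level.
- hook_seat (a point): Bail axis at rest, midway between the hook's two 8 mm prongs, which point to the stand's -x at y = +-35 mm. They dip into a valley here; the upturned tips end 30 mm farther to -x, 21 mm above this point; the crosshead's front is 57 mm to +x. 212 mm above the bench. A hung bail lies along y. Axes as the rod's.
- t_handle (a point): Centre of the T-handle's black bar: 14 mm thick, 64 mm long along the stand's x, on a 12 mm upright at its middle; 260 mm above the bench, 36 mm above the crosshead's top, 98 mm to +x of the hook seat. Pull it along the stand's -y.
- pointer_tip (a point): Tip of the flat steel pointer (3 mm wide) that sticks out from the crosshead to the stand's +x, 215 mm above the bench; same y on the stand as the T-handle's centre.
- index_edge (a point): The length mark: tip of the 3 mm wide blade of the index clamp, a dark block (x 26, y 18, z 30 mm) with a small screw on top, on the guide bar. The blade points to the stand's -x, 3 mm clear of the pointer's path, 215 mm above the bench. Level when pointer and blade have the same y on the stand; 60 to 110 mm of pull.
- parts_bin: Plain blue open plastic bin, 100 x 120 x 60 mm, no handle; empty. Bystander. Origin: centre of its underside.
- oil_bottle: Grey plastic bottle standing up, 56 mm diameter, 140 mm tall. Bystander. Origin: centre of its underside.
- wrench: Steel wrench lying on the bench. Bystander.
- vee_block: Steel V-block, 50 x 60 x 40 mm. Bystander. Origin: centre of its underside.
- wheel: Pale grinding wheel lying flat, 100 mm diameter, 16 mm thick, 32 mm bore. Bystander. Origin: centre of its underside.
- arbor: Small steel arbor standing on its flange, 40 mm diameter, 60 mm tall. Bystander. Origin: centre of its underside.
Mind the look-alikes: they are no part of the job. Of the things that look like the basket, the smaller one is meant.

How it is judged:
On the way:
1. the basket hangs by its bail on both prongs of the hook, let go by the robot (distance between bail_grip and hook_seat below 0.02 m and contact force between basket and drain_rod above 1.2 N and contact force between each of the arm, the fingers and basket below 0.2 N and angle between basket's own z axis and vertical below 0.2 rad), for 0.2 s.
At the end, for the whole second after the job is handed in: Pointer level with the blade within 6 mm, rod still, robot pressing on it with over 1 N; basket untouched, bail within 20 mm of the hook seat, its weight on the hook, tilted under 0.2 rad, over 50 mm above the bench, slower than 0.08 m/s; clamp and bystanders left in place (all of step 1 and y of pointer_tip in the frame of index_edge between -0.006 and 0.006 m and contact force between any of the fingers, the arm and drain_rod above 1 N and linear speed of drain_rod below 0.01 m/s and linear speed of basket below 0.08 m/s and height (world z) of basket above 0.05 m); the arm keeps its last pose, push and grip.
It fails at once if the index clamp shifted by more than 3 mm (distance of index_edge from where it was at the start of the episode above 0.003 m).
It fails at once if another thing on the bench moved by more than 30 mm (distance of any of parts_bin, oil_bottle, wrench, vee_block, wheel, arbor from where it was at the start of the episode above 0.03 m).
It also fails if it takes over 56 s, if anything falls off the work surface, if the arm or the gripper's body presses on something with over 40 N, if the wrist force passes 120 N, or if a joint passes its speed limit or range.

## Robot

A 7-joint arm with a two-finger parallel gripper is mounted at the origin on the work surface. World frame = base frame: x ahead of the robot, y to its left, z up, the work surface at z = 0. Lengths are in m, angles in rad, forces in N, time in s.
With the tool pointing down it reaches from about 0.425 to 0.925 m from the base axis. Payload 6.8 kg.
Tool frame: the origin (TCP) lies on the mounting face of the last link; the fingertips stand 173 mm ahead of it and the grasp point (between the pads) lies 155 mm ahead of it; z points along the fingers, y is the line along which they close (so a half turn about z gives the same grasp; the last joint's range is limited). The gripper opens to 85 mm and grips with 20 to 120 N. Pads are 22 mm wide; open, the fingers measure 114 mm over their backs; the gripper's body (76 mm by 85 mm) begins 54 mm behind the grasp point. The pads swing forward as they close: fully open they stand 13 mm farther back than shut.
Start: joints at [-1.243, 0.477, 0.022, 1.555, -0.011, 1.109, -0.083], TCP at [0.285, 0.612, 0.405] pointing down, gripper open.
Joint ranges: [-2.96, 2.96], [-0.34, 2.1], [-1.41, 1.46], [0.24, 2.44], [-1.37, 4.51], [0.17, 1.92], [-2.96, 2.96]. Speed limits (rad/s): [2.39, 2.39, 3.14, 3.14, 3.14, 3.14, 3.14].

## Interface

Orientations are given as a rotation vector (axis times angle).
In Python, from bench import r gives the robot as it stands.
- The arm moves only by the tool arm_command, never from a script. Its argument "plan" is a list of rows, each an object of numbers: "claw": the closure, from 0 (fully open) to 1 (shut); "tx", "ty", "tz": the shift along the tool's x, y, z in m; "ax", "ay", "az": the turn, a rotation vector about the tool's x, y, z in degrees. A call has exactly 10 rows; each row shifts and turns the commanded pose from where the row before left it, along the tool's axes as they then stand; what a row does not reach is not made up. A row lasts 1/12 s, in which the tool goes at most 41.7 mm and 7.16 degrees, less where a joint would pass 70% of its speed; a pose out of reach is approached as far as the arm can. A call is refused whole if a number of a shift passes 0.0417 or a number of a turn 7.16, either way. A call with a gripper value outside its range is refused whole. The fingers move at their own pace and stop on an object; "squeeze" is the grip in N (left out, the last holds). Time passes only in rows, so rows that do not move let the fingers close, or fill a call up. It gives the time, the measured TCP pose, the force, the opening and the grip force at its end, in the units of the state.
- r.get_obs(): the state, without advancing time (a new reading comes with each control period).
- r.grab_frame(name): name is "side" or "top" or "wrist"; returns the picture (480x640x3 uint8, red, green, blue); there is no depth.
- r.camera_model(name): a dict with "fx", "fy", "cx", "cy" (pixels), "position" and "orientation" of the camera in the world; the wrist camera has in their place "tool_from_camera" (4x4, takes a point from camera to tool coordinates, whose origin is the TCP and whose axes are the flange's). Camera axes: x right, y up, looking along -z (the intrinsics and any distortion apply to the point x, -y, -z); pixel columns grow to the right and rows downward; lengths in m; the calibration is good to about 2 mm. A picture is of the moment at which its call begins: read the wrist's pose just before it. camera_model takes no time and is no camera call.
- r.hand_in(): hands the job in; it is judged then, once.
Trained networks look in the newest picture that a camera, given by its name, has taken for a name from the list of things; names that differ only in an ending like _2 or _b are one class to them, and where a whole thing is asked for, a point or a joint stands for the part that bears it (a point fixed in the world has none). Each returns a list of dicts, best first, with "confidence" (0 to 1); they miss things now and then, are a little off and sometimes report something else, mostly with a low value. They report only what shows in the picture. A call takes as long as a camera call. They do not tell look-alikes from the thing itself.
- r.boxes_of(target, camera): "location" ([x, y, z] in m, in the coordinates of the camera as it stood for that picture, good to about 4 mm: the middle of the surface that is visible of it).
- r.tip_of(target, camera): "location" ([x, y, z] in m, in the coordinates of the camera as it stood for that picture, good to about 4 mm: a listed point, or the origin of a listed thing).
The state is a dict: "clock": time; "joints": joint angles; "qvel": joint speeds; "tau": joint torques, N m; "tcp_pos": TCP position; "orientation": TCP orientation; "contact_force": force on the tool from outside, world axes, zero at the start; "moment": the same for the moment, N m; "grip_width": finger opening in m; "gripper_force": force on a finger pad.
Only numpy, scipy, OpenCV 4.12 (cv2) and the standard library are available. Lean on these libraries where they do the work, as an engineer would, in place of code of your own. Each camera call takes 0.05 s, during which the arm holds its last target. There are 200 camera calls.

## Working session

There is one attempt and no reset: what is moved stays moved. The work goes in short steps, Python scripts to look and compute and a tool call to move; the robot and the scene stay as the last step left them, time stands still between calls to the robot, and variables do not carry over. Pictures are saved under pics/ and viewed, at most 10 in all, crops included, and the job is handed in when it is done.

Besides the shell and the picture viewer there is one more tool, called after ">>>" as name(argument=value, ...), one argument or row to a line, values as JSON. arm_command: Moves the arm, as the interface text tells. Its arguments: {"type":"object","properties":{"plan":{"type":"array","items":{"type":"object","properties":{"claw":{"type":"number"},"tx":{"type":"number"},"ty":{"type":"number"},"tz":{"type":"number"},"ax":{"type":"number"},"ay":{"type":"number"},"az":{"type":"number"}}}},"squeeze":{"type":"number"}},"required":["plan"]}

```bash
mkdir -p pics
cat > h.py <<'E'
import numpy as np, cv2
from scipy.spatial.transform import Rotation as R
from bench import r
def campose(c):
    m=r.camera_model(c)
    if 'tool_from_camera' in m:
        o=r.get_obs(); T=np.eye(4); T[:3,:3]=R.from_rotvec(o['orientation']).as_matrix(); T[:3,3]=o['tcp_pos']
        return T@np.array(m['tool_from_camera'])
    T=np.eye(4); q=np.array(m['orientation'])
    T[:3,:3]=q if q.shape==(3,3) else R.from_rotvec(q).as_matrix() if q.size==3 else R.from_quat(q).as_matrix()
    T[:3,3]=m['position']; return T
def snap(c,name=None):
    T=campose(c); im=r.grab_frame(c)
    if name: cv2.imwrite(f'pics/{name}.png',im[:,:,::-1])
    return T
def find(c,T,pts=(),boxes=()):
    for f,l in((r.tip_of,pts),(r.boxes_of,boxes)):
        for t in l:
            for d in f(t,c)[:4]:
                p=T[:3,:3]@np.array(d['location'])+T[:3,3]
                print(c,f.__name__,t,np.round(p,4),round(d['confidence'],2))
E
python3 - <<'E'
from h import *
print(r.get_obs()); 
for c in('side','top','wrist'): print(c,r.camera_model(c))
for c in('side','top'):
    T=snap(c,c+'0'); find(c,T,['bail_grip','basket','hook_seat','t_handle','pointer_tip','index_edge','drain_arm'],['parts_bin'])
E
```

```text
{'clock': 0.0, 'joints': array([-1.24309198,  0.47784759,  0.02234627,  1.55646463, -0.01148539,
        1.10927766, -0.0831074 ]), 'qvel': array([ 0.00022537, -0.00035382, -0.00095405, -0.00026706, -0.00217241,
       -0.00072222, -0.00045778]), 'tau': array([ 1.38913429e-04, -5.96446502e+01,  1.60784382e+00, -2.81194371e+01,
        1.24342006e-02,  9.24818247e-03, -5.29479180e-06]), 'tcp_pos': array([0.28482637, 0.61166323, 0.40368813]), 'orientation': array([-6.79078511e-01, -3.06706375e+00,  2.90910381e-03]), 'contact_force': array([-0.20531829,  0.50774696,  0.15102711]), 'moment': array([0.02204063, 0.08109179, 0.05981327]), 'gripper_force': 0.0, 'grip_width': 0.08539967466878254}
side {'fx': 500.5498957497845, 'fy': 500.5498957497845, 'cx': 321.73329125068574, 'cy': 241.50348443273555, 'position': array([ 0.33395595, -0.83458215,  0.65811178]), 'orientation': array([ 1.00252975, -0.10395579, -0.18478045])}
top {'fx': 540.349691501283, 'fy': 540.349691501283, 'cx': 323.69449412357625, 'cy': 242.897739128601, 'position': array([ 0.43410068, -0.08640749,  1.45964704]), 'orientat
[... 1015 characters left out ...]
 -4.000e-04] 0.52
side call parts_bin [ 0.506  -0.1495  0.0245] 0.72
side call parts_bin [0.6199 0.1878 0.226 ] 0.63
top call bail_grip [ 0.468  -0.4075  0.1447] 0.93
top call bail_grip [ 0.2781 -0.3049  0.207 ] 0.58
top call basket [ 0.2775 -0.3     0.0021] 0.91
top call basket [ 0.4744 -0.3998 -0.0017] 0.64
top call basket [ 0.6509 -0.1772  0.0054] 0.2
top call hook_seat [0.5437 0.1966 0.2145] 0.9
top call hook_seat [ 0.5015 -0.1662 -0.001 ] 0.32
top call t_handle [0.6413 0.1906 0.2607] 0.93
top call pointer_tip [0.6974 0.1876 0.2206] 0.71
top call index_edge [0.6953 0.128  0.2174] 0.7
top call drain_arm [6.359e-01 1.881e-01 6.000e-04] 0.64
top call parts_bin [ 0.5009 -0.1718  0.0051] 0.85
```

View pics/side0.png

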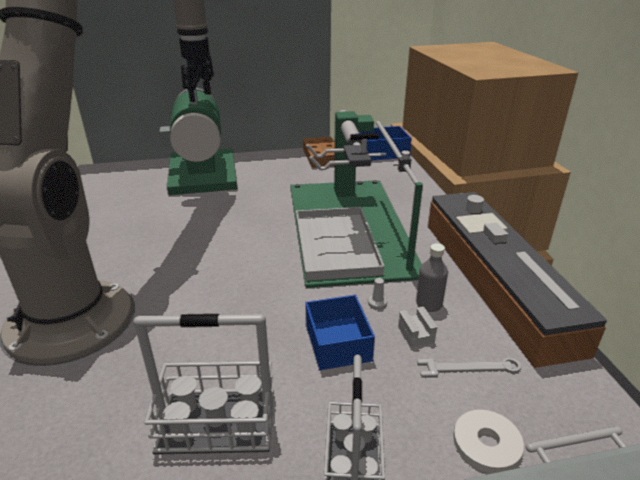

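View pics/top0.png

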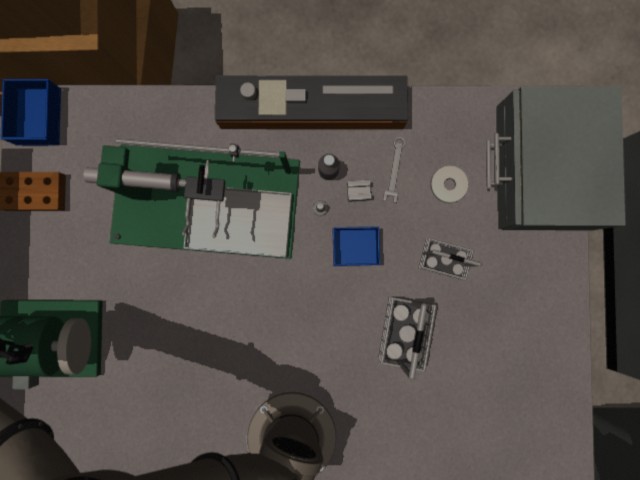

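The side picture shows the larger look-alike basket at (205,385) and the smaller target at (355,440), with the hook at about (330,155), T-handle at (365,135) and clamp at (404,160). The top picture shows the target at (447,258), yawed about -12°, and the guide bar running (117,141) to (285,155), so the stand is yawed about -5°. I'll lift first, then swing over the stand for a close look.

>>> arm_command(
  plan=[
    {"tz": -0.04},
    {"tz": -0.04},
    {"tz": -0.04},
    {"tx": -0.04,"az": 3.6},
    {"tx": -0.04,"az": 3.6},
    {"tx": -0.04,"az": 3.6},
    {"tx": -0.04,"az": 3.6},
    {"tx": -0.04,"az": 3.6},
    {"tx": -0.04,"az": 3.6},
    {"tx": -0.04,"az": 3.6},
  ],
)

```text
invalid input at $.plan[0]: expected keys claw, tx, ty, tz, ax, ay, az
```

>>> arm_command(
  plan=[
    {"tx": -0.04,"az": 3.6},
    {"tx": -0.04,"az": 3.6},
    {"tx": -0.04,"az": 3.6},
    {"tx": -0.04,"az": 3.6},
    {},
    {},
    {},
    {},
    {},
    {},
  ],
)

```text
invalid input at $.plan[0]: expected keys claw, tx, ty, tz, ax, ay, az
```

Run:
```python
from h import *
for i in range(2):
    T=snap('wrist','w1'); find('wrist',T,['hook_seat','t_handle','pointer_tip','index_edge','drain_arm'])
o=r.get_obs(); print(o['tcp_pos'],o['orientation'],o['clock'])
```

```text
[0.28492325 0.6119313  0.40469781] [-6.79147356e-01 -3.06726394e+00 -1.66894342e-05] 1.5
```

View pics/w1.png

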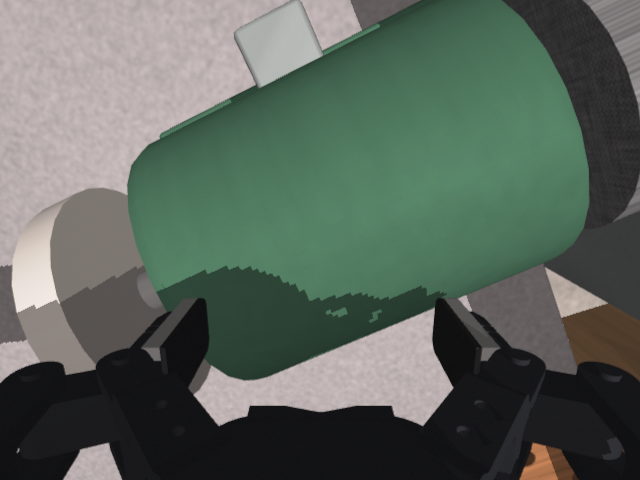

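All row keys are required, so nothing moved. The picture shows the bench grinder at (380,190) below the wrist, which confirms lifting first.

>>> arm_command(
  plan=[
    {"claw": 0,"tx": 0,"ty": 0,"tz": -0.04,"ax": 0,"ay": 0,"az": 0},
    {"claw": 0,"tx": 0,"ty": 0,"tz": -0.04,"ax": 0,"ay": 0,"az": 0},
    {"claw": 0,"tx": 0,"ty": 0,"tz": -0.04,"ax": 0,"ay": 0,"az": 0},
    {"claw": 0,"tx": -0.04,"ty": 0,"tz": 0,"ax": 0,"ay": 0,"az": 3.6},
    {"claw": 0,"tx": -0.04,"ty": 0,"tz": 0,"ax": 0,"ay": 0,"az": 3.6},
    {"claw": 0,"tx": -0.04,"ty": 0,"tz": 0,"ax": 0,"ay": 0,"az": 3.6},
    {"claw": 0,"tx": -0.04,"ty": 0,"tz": 0,"ax": 0,"ay": 0,"az": 3.6},
    {"claw": 0,"tx": -0.04,"ty": 0,"tz": 0,"ax": 0,"ay": 0,"az": 3.6},
    {"claw": 0,"tx": -0.04,"ty": 0,"tz": 0,"ax": 0,"ay": 0,"az": 3.6},
    {"claw": 0,"tx": -0.04,"ty": 0,"tz": 0,"ax": 0,"ay": 0,"az": 3.6},
  ],
)

```text
clock: 2.33
tcp_pos: [0.5117, 0.4482, 0.5246]
orientation: [1.336, 2.843, 0.0]
contact_force: [0.3, 0.8, -0.4]
grip_width: 0.0859
gripper_force: 0.0
```

>>> arm_command(
  plan=[
    {"claw": 0,"tx": -0.04,"ty": 0,"tz": 0,"ax": 0,"ay": 0,"az": 3.6},
    {"claw": 0,"tx": -0.04,"ty": 0,"tz": 0,"ax": 0,"ay": 0,"az": 3.6},
    {"claw": 0,"tx": -0.04,"ty": 0,"tz": 0,"ax": 0,"ay": 0,"az": 3.6},
    {"claw": 0,"tx": -0.04,"ty": 0,"tz": 0,"ax": 0,"ay": 0,"az": 3.6},
    {"claw": 0,"tx": 0,"ty": 0,"tz": 0,"ax": 0,"ay": 0,"az": 0},
    {"claw": 0,"tx": 0,"ty": 0,"tz": 0,"ax": 0,"ay": 0,"az": 0},
    {"claw": 0,"tx": 0,"ty": 0,"tz": 0,"ax": 0,"ay": 0,"az": 0},
    {"claw": 0,"tx": 0,"ty": 0,"tz": 0,"ax": 0,"ay": 0,"az": 0},
    {"claw": 0,"tx": 0,"ty": 0,"tz": 0,"ax": 0,"ay": 0,"az": 0},
    {"claw": 0,"tx": 0,"ty": 0,"tz": 0,"ax": 0,"ay": 0,"az": 0},
  ],
)

```text
clock: 3.17
tcp_pos: [0.5998, 0.3194, 0.5246]
orientation: [-1.674, -2.658, -0.0]
contact_force: [-0.5, -0.5, -0.8]
grip_width: 0.0854
gripper_force: 0.0
```

Run:
```python
from h import *
for i in range(2):
    T=snap('wrist','w2'); find('wrist',T,['hook_seat','t_handle','pointer_tip','index_edge','drain_arm'])
o=r.get_obs(); print(o['tcp_pos'],o['orientation'],o['clock'])
```

```text
wrist call t_handle [0.6439 0.1894 0.2592] 0.98
wrist call pointer_tip [0.694  0.1842 0.2132] 0.94
wrist call index_edge [ 0.6073 -0.0727  0.0026] 0.44
wrist call drain_arm [6.363e-01 1.918e-01 3.000e-04] 0.56
wrist call t_handle [0.648  0.193  0.2604] 0.67
wrist call pointer_tip [0.6942 0.1857 0.211 ] 0.82
wrist call drain_arm [0.6346 0.1906 0.0024] 0.82
[0.60059725 0.31785614 0.52473095] [1.67810356e+00 2.65585154e+00 7.65060417e-05] 3.7667
```

View pics/w2.png

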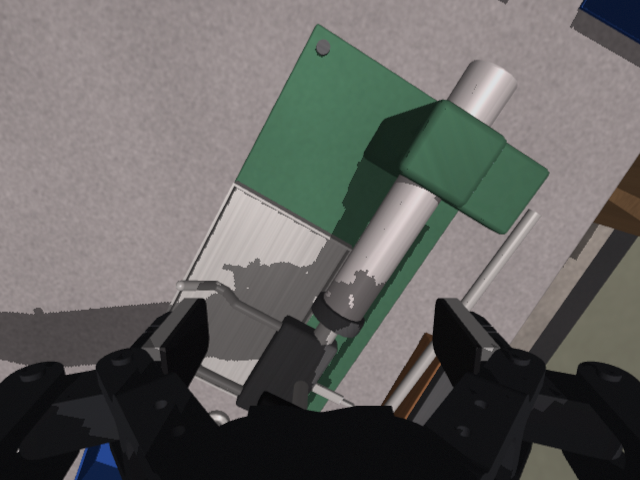

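The wrist picture shows the crosshead at (285,365), the sleeve at (390,230) and a hook prong at (205,290). The clamp is hidden behind the gripper. The T-handle agrees with the earlier estimate, so I'll carry on to above the basket.

>>> arm_command(
  plan=[
    {"claw": 0,"tx": -0.0373,"ty": -0.0113,"tz": 0,"ax": 0,"ay": 0,"az": 1.97},
    {"claw": 0,"tx": -0.0373,"ty": -0.0113,"tz": 0,"ax": 0,"ay": 0,"az": 1.97},
    {"claw": 0,"tx": -0.0373,"ty": -0.0113,"tz": 0,"ax": 0,"ay": 0,"az": 1.97},
    {"claw": 0,"tx": -0.0373,"ty": -0.0113,"tz": 0,"ax": 0,"ay": 0,"az": 1.97},
    {"claw": 0,"tx": -0.0373,"ty": -0.0113,"tz": 0,"ax": 0,"ay": 0,"az": 1.97},
    {"claw": 0,"tx": -0.0373,"ty": -0.0113,"tz": 0,"ax": 0,"ay": 0,"az": 1.97},
    {"claw": 0,"tx": -0.0373,"ty": -0.0113,"tz": 0,"ax": 0,"ay": 0,"az": 1.97},
    {"claw": 0,"tx": -0.0373,"ty": -0.0113,"tz": 0,"ax": 0,"ay": 0,"az": 1.97},
    {"claw": 0,"tx": -0.0373,"ty": -0.0113,"tz": 0,"ax": 0,"ay": 0,"az": 1.97},
    {"claw": 0,"tx": -0.0373,"ty": -0.0113,"tz": 0,"ax": 0,"ay": 0,"az": 1.97},
  ],
)

```text
clock: 4.6
tcp_pos: [0.5982, -0.0719, 0.5249]
orientation: [2.109, 2.327, 0.001]
contact_force: [-0.1, 0.0, 0.1]
grip_width: 0.0855
gripper_force: 0.0
```

>>> arm_command(
  plan=[
    {"claw": 0,"tx": -0.0373,"ty": -0.0113,"tz": 0,"ax": 0,"ay": 0,"az": 1.97},
    {"claw": 0,"tx": -0.0373,"ty": -0.0113,"tz": 0,"ax": 0,"ay": 0,"az": 1.97},
    {"claw": 0,"tx": -0.0373,"ty": -0.0113,"tz": 0,"ax": 0,"ay": 0,"az": 1.97},
    {"claw": 0,"tx": -0.0373,"ty": -0.0113,"tz": 0,"ax": 0,"ay": 0,"az": 1.97},
    {"claw": 0,"tx": -0.0373,"ty": -0.0113,"tz": 0,"ax": 0,"ay": 0,"az": 1.97},
    {"claw": 0,"tx": -0.0373,"ty": -0.0113,"tz": 0,"ax": 0,"ay": 0,"az": 1.97},
    {"claw": 0,"tx": -0.0373,"ty": -0.0113,"tz": 0,"ax": 0,"ay": 0,"az": 1.97},
    {"claw": 0,"tx": -0.0373,"ty": -0.0113,"tz": 0,"ax": 0,"ay": 0,"az": 1.97},
    {"claw": 0,"tx": -0.0373,"ty": -0.0113,"tz": 0,"ax": 0,"ay": 0,"az": 1.97},
    {"claw": 0,"tx": 0,"ty": 0,"tz": 0,"ax": 0,"ay": 0,"az": 0},
  ],
)

```text
clock: 5.43
tcp_pos: [0.4784, -0.4079, 0.5255]
orientation: [2.453, 1.958, -0.007]
contact_force: [-2.7, -1.0, -0.2]
grip_width: 0.0857
gripper_force: 0.0
```

Run:
```python
from h import *
r.grab_frame('top');r.grab_frame('top');r.grab_frame('top')
for i in range(2):
    T=snap('wrist','w3'); find('wrist',T,['bail_grip','basket'])
o=r.get_obs(); print(o['tcp_pos'],R.from_rotvec(o['orientation']).as_matrix()[:2,1],o['clock'])
# projection of the bail line candidate angles
T=snap('top','t3'); find('top',T,['index_edge','pointer_tip','t_handle','hook_seat'])
```

```text
wrist call bail_grip [ 0.4678 -0.4057  0.1466] 0.91
wrist call bail_grip [ 0.2746 -0.2992  0.2086] 0.9
wrist call bail_grip [ 0.7171 -0.2755  0.0008] 0.58
wrist call basket [ 0.4753 -0.4071 -0.0007] 0.8
wrist call basket [ 0.277  -0.2974  0.0003] 0.68
wrist call basket [ 0.6763 -0.4203  0.0034] 0.53
wrist call bail_grip [ 0.4631 -0.4072  0.1462] 0.69
wrist call bail_grip [ 0.274  -0.2998  0.2092] 0.61
wrist call basket [ 0.4736 -0.4073  0.0029] 0.66
wrist call basket [ 0.275  -0.2971  0.0014] 0.66
[ 0.48568243 -0.39921251  0.5246202 ] [ 0.97860614 -0.20574259] 5.8833
top call index_edge [0.6923 0.126  0.2152] 0.49
top call pointer_tip [0.7    0.1908 0.2229] 0.59
top call t_handle [0.6409 0.1894 0.2656] 0.7
top call hook_seat [0.544  0.1964 0.2145] 0.91
top call hook_seat [ 6.128e-01 -7.460e-02 -1.000e-04] 0.41
```

View pics/w3.png

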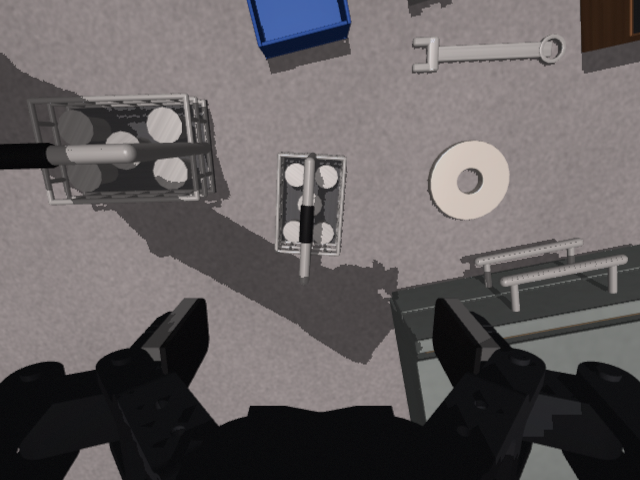

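The picture shows the target's bail bar from (310,157) to (305,275) with the sleeve at (307,224). The cabinet corner is at (393,293) low and (415,355) high. Next I'll back-project these points.

```bash
cat >> h.py <<'E'
def bp(c,T,u,v,z):
    m=r.camera_model(c); d=T[:3,:3]@np.array([(u-m['cx'])/m['fx'],-(v-m['cy'])/m['fy'],-1.])
    return T[:3,3]+d*(z-T[2,3])/d[2]
def togo(grasp,yang):
    """grasp xyz, wanted tool-y angle (deg): shift in tool axes, az"""
    o=r.get_obs(); M=R.from_rotvec(o['orientation']).as_matrix()
    g=np.array(o['tcp_pos'])+M@[0,0,.155]
    a=np.degrees(np.arctan2(M[1,1],M[0,1]))
    print('grasp now',np.round(g,4),'yang',round(a,2),'tilt',np.round(M[:2,2],4),'shift',np.round(M.T@(np.array(grasp)-g),4),'az',round((a-yang+180)%360-180,2),'t',o['clock'],'F',np.round(o['contact_force'],1))
E
python3 - <<'E'
from h import *
T=campose('wrist')
for u,v in((310,157),(305,275),(307,224)): print(bp('wrist',T,u,v,.148))
print('cab',bp('wrist',T,393,293,0),[np.round(bp('wrist',T,415,355,z),3) for z in(.1,.15,.2,.25,.3)])
togo([.468,-.406,.145],-12)
E
```

```text
[ 0.48682696 -0.34945046  0.148     ]
[ 0.45788152 -0.45878774  0.148     ]
[ 0.47083893 -0.40924951  0.148     ]
cab [ 0.55649611 -0.56328876  0.        ] [array([ 0.558, -0.601,  0.1  ]), array([ 0.55 , -0.568,  0.15 ]), array([ 0.543, -0.534,  0.2  ]), array([ 0.536, -0.501,  0.25 ]), array([ 0.528, -0.467,  0.3  ])]
grasp now [ 0.485  -0.4001  0.3697] yang -11.98 tilt [ 0. -0.] shift [-0.0093 -0.0154  0.2247] az 0.02 t 6.1333 F [ 0.2  0.1 -0. ]
```

>>> arm_command(
  plan=[
    {"claw": 0,"tx": -0.0015,"ty": -0.0022,"tz": 0.0375,"ax": 0,"ay": 0,"az": 0.47},
    {"claw": 0,"tx": -0.0015,"ty": -0.0022,"tz": 0.0375,"ax": 0,"ay": 0,"az": 0.47},
    {"claw": 0,"tx": -0.0015,"ty": -0.0022,"tz": 0.0375,"ax": 0,"ay": 0,"az": 0.47},
    {"claw": 0,"tx": -0.0015,"ty": -0.0022,"tz": 0.0375,"ax": 0,"ay": 0,"az": 0.47},
    {"claw": 0,"tx": -0.0015,"ty": -0.0022,"tz": 0.0375,"ax": 0,"ay": 0,"az": 0.47},
    {"claw": 0,"tx": -0.0015,"ty": -0.0022,"tz": 0.0375,"ax": 0,"ay": 0,"az": 0.47},
    {"claw": 0,"tx": 0,"ty": 0,"tz": 0,"ax": 0,"ay": 0,"az": 0},
    {"claw": 0,"tx": 0,"ty": 0,"tz": 0,"ax": 0,"ay": 0,"az": 0},
    {"claw": 0,"tx": 0,"ty": 0,"tz": 0,"ax": 0,"ay": 0,"az": 0},
    {"claw": 0,"tx": 0,"ty": 0,"tz": 0,"ax": 0,"ay": 0,"az": 0},
  ],
)

```text
clock: 6.97
tcp_pos: [0.4709, -0.4069, 0.3026]
orientation: [2.486, 1.914, 0.002]
contact_force: [0.6, 0.5, 0.8]
grip_width: 0.0852
gripper_force: 0.0
```

Run:
```python
from h import *
togo([.4705,-.406,.145],-14.8)
T=snap('wrist','w4');find('wrist',T,['bail_grip'])
```

```text
grasp now [ 0.4715 -0.4074  0.1476] yang -14.8 tilt [ 0.0039 -0.0026] shift [ 0.0011 -0.0013  0.0026] az -0.0 t 6.9667 F [0.6 0.5 0.8]
wrist call bail_grip [ 0.4663 -0.405   0.1464] 0.65
```

View pics/w4.png

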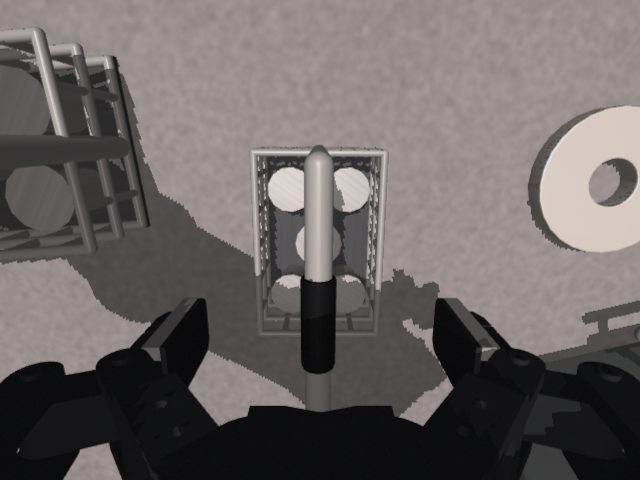

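The sleeve at (318,325) lies centred and parallel between the pads. Closing.

>>> arm_command(
  plan=[
    {"claw": 1,"tx": 0,"ty": 0,"tz": 0.002,"ax": 0,"ay": 0,"az": 0},
    {"claw": 1,"tx": 0,"ty": 0,"tz": 0,"ax": 0,"ay": 0,"az": 0},
    {"claw": 1,"tx": 0,"ty": 0,"tz": 0,"ax": 0,"ay": 0,"az": 0},
    {"claw": 1,"tx": 0,"ty": 0,"tz": 0,"ax": 0,"ay": 0,"az": 0},
    {"claw": 1,"tx": 0,"ty": 0,"tz": 0,"ax": 0,"ay": 0,"az": 0},
    {"claw": 1,"tx": 0,"ty": 0,"tz": 0,"ax": 0,"ay": 0,"az": 0},
    {"claw": 1,"tx": 0,"ty": 0,"tz": 0,"ax": 0,"ay": 0,"az": 0},
    {"claw": 1,"tx": 0,"ty": 0,"tz": 0,"ax": 0,"ay": 0,"az": 0},
    {"claw": 1,"tx": 0,"ty": 0,"tz": 0,"ax": 0,"ay": 0,"az": 0},
    {"claw": 1,"tx": 0,"ty": 0,"tz": 0,"ax": 0,"ay": 0,"az": 0},
  ],
  squeeze=80,
)

```text
clock: 7.9
tcp_pos: [0.4702, -0.4061, 0.2978]
orientation: [2.489, 1.916, 0.0]
contact_force: [2.2, -0.4, 1.0]
grip_width: 0.0106
gripper_force: 77.9
```

>>> arm_command(
  plan=[
    {"claw": 1,"tx": 0,"ty": 0,"tz": -0.01,"ax": 0,"ay": 0,"az": 0},
    {"claw": 1,"tx": 0,"ty": 0,"tz": -0.02,"ax": 0,"ay": 0,"az": 0},
    {"claw": 1,"tx": 0,"ty": 0,"tz": -0.03,"ax": 0,"ay": 0,"az": 0},
    {"claw": 1,"tx": 0,"ty": 0,"tz": -0.03,"ax": 0,"ay": 0,"az": 0},
    {"claw": 1,"tx": 0,"ty": 0,"tz": -0.03,"ax": 0,"ay": 0,"az": 0},
    {"claw": 1,"tx": 0,"ty": 0,"tz": -0.03,"ax": 0,"ay": 0,"az": 0},
    {"claw": 1,"tx": 0,"ty": 0,"tz": -0.02,"ax": 0,"ay": 0,"az": 0},
    {"claw": 1,"tx": 0,"ty": 0,"tz": -0.01,"ax": 0,"ay": 0,"az": 0},
    {"claw": 1,"tx": 0,"ty": 0,"tz": 0,"ax": 0,"ay": 0,"az": 0},
    {"claw": 1,"tx": 0,"ty": 0,"tz": 0,"ax": 0,"ay": 0,"az": 0},
  ],
)

```text
clock: 8.73
tcp_pos: [0.4696, -0.4057, 0.4768]
orientation: [-2.488, -1.915, 0.0]
contact_force: [0.2, 0.6, -4.0]
grip_width: 0.0104
gripper_force: 78.2
```

Run:
```python
from h import *
togo([.50,.205,.325],-5)
print(r.get_obs()['grip_width'])
T=snap('side');find('side',T,['bail_grip','hook_seat'])
T=snap('top');find('top',T,['bail_grip','hook_seat','t_handle','pointer_tip','index_edge'])
```

```text
grasp now [ 0.4694 -0.4056  0.3218] yang -14.82 tilt [-0.0011  0.001 ] shift [ 0.5981 -0.1266 -0.0026] az -9.82 t 8.7333 F [ 0.2  0.6 -4. ]
0.010373757972015733
side call bail_grip [ 0.4693 -0.4048  0.323 ] 0.83
side call bail_grip [ 0.274  -0.2967  0.21  ] 0.57
side call hook_seat [0.545  0.2028 0.2108] 0.54
side call hook_seat [ 0.7152 -0.0934 -0.0018] 0.32
top call bail_grip [ 0.4674 -0.4039  0.3239] 0.94
top call bail_grip [ 0.2794 -0.3015  0.2078] 0.59
top call hook_seat [0.5432 0.1998 0.2158] 0.71
top call hook_seat [ 0.5013 -0.1666  0.0026] 0.57
top call t_handle [0.6389 0.1884 0.2643] 0.78
top call index_edge [0.6943 0.1283 0.2173] 0.61
```

>>> arm_command(
  plan=[
    {"claw": 1,"tx": 0.0102,"ty": -0.0015,"tz": 0,"ax": 0,"ay": 0,"az": -0.16},
    {"claw": 1,"tx": 0.0203,"ty": -0.003,"tz": 0,"ax": 0,"ay": 0,"az": -0.33},
    {"claw": 1,"tx": 0.0339,"ty": -0.005,"tz": 0,"ax": 0,"ay": 0,"az": -0.55},
    {"claw": 1,"tx": 0.0339,"ty": -0.005,"tz": 0,"ax": 0,"ay": 0,"az": -0.55},
    {"claw": 1,"tx": 0.0339,"ty": -0.005,"tz": 0,"ax": 0,"ay": 0,"az": -0.55},
    {"claw": 1,"tx": 0.0339,"ty": -0.005,"tz": 0,"ax": 0,"ay": 0,"az": -0.55},
    {"claw": 1,"tx": 0.0339,"ty": -0.005,"tz": 0,"ax": 0,"ay": 0,"az": -0.55},
    {"claw": 1,"tx": 0.0339,"ty": -0.005,"tz": 0,"ax": 0,"ay": 0,"az": -0.55},
    {"claw": 1,"tx": 0.0339,"ty": -0.005,"tz": 0,"ax": 0,"ay": 0,"az": -0.55},
    {"claw": 1,"tx": 0.0339,"ty": -0.005,"tz": 0,"ax": 0,"ay": 0,"az": -0.55},
  ],
)

```text
clock: 10.02
tcp_pos: [0.492, -0.0998, 0.4779]
orientation: [2.404, 2.022, 0.001]
contact_force: [0.3, -0.1, -3.7]
grip_width: 0.0107
gripper_force: 78.2
```

>>> arm_command(
  plan=[
    {"claw": 1,"tx": 0.0339,"ty": -0.005,"tz": 0,"ax": 0,"ay": 0,"az": -0.55},
    {"claw": 1,"tx": 0.0339,"ty": -0.005,"tz": 0,"ax": 0,"ay": 0,"az": -0.55},
    {"claw": 1,"tx": 0.0339,"ty": -0.005,"tz": 0,"ax": 0,"ay": 0,"az": -0.55},
    {"claw": 1,"tx": 0.0339,"ty": -0.005,"tz": 0,"ax": 0,"ay": 0,"az": -0.55},
    {"claw": 1,"tx": 0.0339,"ty": -0.005,"tz": 0,"ax": 0,"ay": 0,"az": -0.55},
    {"claw": 1,"tx": 0.0339,"ty": -0.005,"tz": 0,"ax": 0,"ay": 0,"az": -0.55},
    {"claw": 1,"tx": 0.0339,"ty": -0.005,"tz": 0,"ax": 0,"ay": 0,"az": -0.55},
    {"claw": 1,"tx": 0.0339,"ty": -0.005,"tz": 0,"ax": 0,"ay": 0,"az": -0.55},
    {"claw": 1,"tx": 0.0203,"ty": -0.003,"tz": 0,"ax": 0,"ay": 0,"az": -0.33},
    {"claw": 1,"tx": 0.0102,"ty": -0.0015,"tz": 0,"ax": 0,"ay": 0,"az": -0.16},
  ],
)

```text
clock: 10.85
tcp_pos: [0.4885, 0.204, 0.4771]
orientation: [2.313, 2.122, -0.005]
contact_force: [1.1, -9.4, -5.0]
grip_width: 0.0102
gripper_force: 78.1
```

Run:
```python
from h import *
for i in range(2):
    for c in('side','top'):
        T=snap(c,c+'5');find(c,T,['bail_grip','hook_seat','t_handle','pointer_tip','index_edge'])
togo([.5445,.20,.325],-5)
```

```text
side call bail_grip [0.4912 0.1945 0.3282] 0.96
side call bail_grip [ 0.2755 -0.3     0.2096] 0.64
side call hook_seat [0.5445 0.2029 0.2117] 0.82
side call t_handle [0.6395 0.1933 0.2595] 0.7
side call pointer_tip [0.6967 0.1889 0.2159] 0.79
side call index_edge [ 0.713  -0.0938 -0.0044] 0.67
side call index_edge [0.6884 0.127  0.2163] 0.47
top call bail_grip [ 0.2777 -0.3046  0.2078] 0.77
top call bail_grip [0.484  0.1898 0.3271] 0.76
top call hook_seat [0.5447 0.196  0.2141] 0.86
top call hook_seat [0.6976 0.1893 0.2198] 0.72
top call t_handle [0.6393 0.1918 0.2634] 0.77
top call t_handle [0.5437 0.2    0.2182] 0.4
top call pointer_tip [0.6995 0.1908 0.2193] 0.77
top call pointer_tip [0.5012 0.0924 0.2282] 0.39
top call index_edge [0.6942 0.127  0.2159] 0.51
side call bail_grip [ 0.2734 -0.2962  0.209 ] 0.8
side call bail_grip [0.4898 0.1936 0.326 ] 0.76
side call hook_seat [0.546  0.2043 0.2103] 0.7
side call t_handle [0.64   0.1943 0.2589] 0.95
side call t_handle [ 0.7158 -0.2747 -0.002 ] 0.37
side call pointer_tip [0.6943 0.1917 0.2166] 0.76
side call pointer_tip [ 0.6137 -0.0698  0.0054] 0.45
side call index_edge [0.688  0.1281 0.2158] 0.66
top call bail_grip [0.488  0.1907 0.3284] 0.73
top call bail_grip [ 0.2781 -0.3024  0.2073] 0.66
top call hook_seat [0.5431 0.1959 0.214 ] 0.6
top call t_handle [0.6405 0.1921 0.2651] 0.88
top call pointer_tip [0.6971 0.1864 0.2169] 0.57
top call index_edge [0.6933 0.126  0.2152] 0.6
grasp now [0.4886 0.2008 0.3227] yang -5.18 tilt [-0.0011 -0.0016] shift [ 0.0042  0.0558 -0.0023] az -0.18 t 12.05 F [-2.2 -4.7 -0.5]
```

View pics/side5.png

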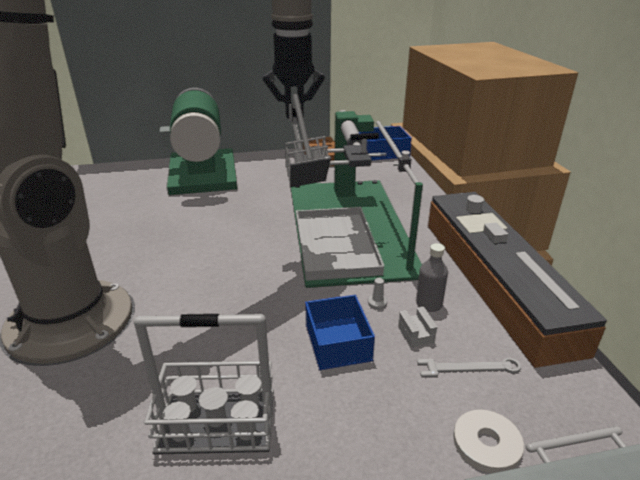

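The side picture shows the basket at (308,160) hanging from the gripper but leaning, and the force reading has changed (y -4.7, z -0.5). It may be touching a prong, so I'll look closer before moving.

Run:
```python
from h import *
im=cv2.imread('pics/side5.png')[80:220,260:440]
T=snap('wrist','w5'); find('wrist',T,['basket','bail_grip','hook_seat'])
a=cv2.resize(im,(514,400),interpolation=cv2.INTER_CUBIC); b=cv2.resize(cv2.imread('pics/w5.png'),(533,400))
t=cv2.imread('pics/top5.png')[130:270,90:320]
c=cv2.resize(t,(329,200),interpolation=cv2.INTER_CUBIC)
out=np.zeros((600,800,3),np.uint8); out[:311,:400]=cv2.resize(a,(400,311)); out[:300,400:]=cv2.resize(b,(400,300)); out[311:,:475]=cv2.resize(t,(475,289))
cv2.imwrite('pics/m5.png',out)
T=snap('side');find('side',T,['basket'])
togo([.5445,.20,.325],-5)
```

```text
wrist call basket [0.4997 0.0854 0.2318] 0.98
wrist call bail_grip [0.4845 0.1887 0.3312] 0.77
side call basket [0.5    0.0871 0.2298] 0.77
side call basket [ 0.282  -0.2955 -0.0029] 0.69
side call basket [ 0.7143 -0.272  -0.0008] 0.68
grasp now [0.4886 0.2008 0.3227] yang -5.17 tilt [-0.0012 -0.0016] shift [ 0.0042  0.0558 -0.0023] az -0.17 t 12.35 F [-1.3 -4.8 -1.9]
```

View pics/m5.png

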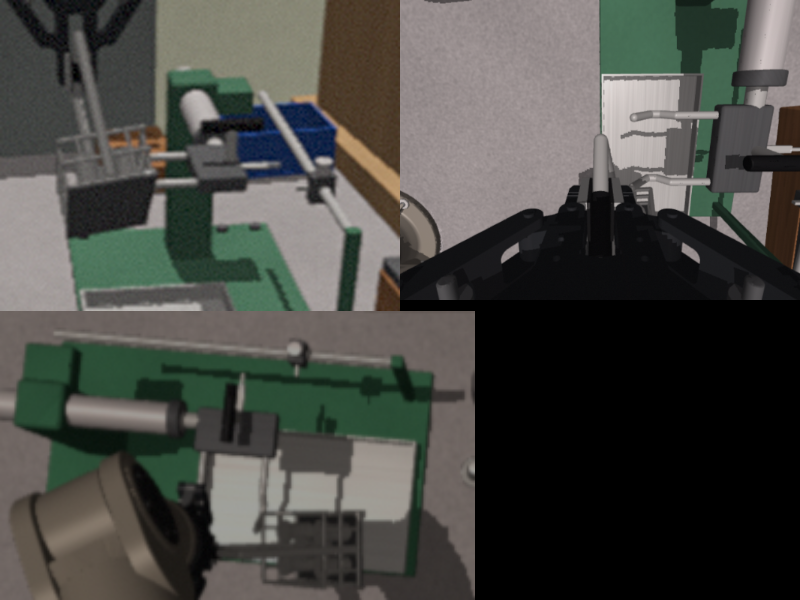

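The composite shows that the basket's base hit the near prong on the way in. It now leans about 47° in the grip, with its base toward -y (base at y 0.085, z 0.23; bail at y 0.19, z 0.33). I'll back out, set it down upright in the clear spot where it started, and grip it again.

>>> arm_command(
  plan=[
    {"claw": 1,"tx": -0.01,"ty": -0.004,"tz": -0.002,"ax": 0,"ay": 0,"az": 0},
    {"claw": 1,"tx": -0.02,"ty": -0.004,"tz": -0.002,"ax": 0,"ay": 0,"az": 0},
    {"claw": 1,"tx": -0.03,"ty": -0.004,"tz": 0,"ax": 0,"ay": 0,"az": 0},
    {"claw": 1,"tx": -0.03,"ty": 0,"tz": 0,"ax": 0,"ay": 0,"az": 0},
    {"claw": 1,"tx": -0.03,"ty": 0,"tz": 0,"ax": 0,"ay": 0,"az": 0},
    {"claw": 1,"tx": -0.03,"ty": 0.003,"tz": 0,"ax": 0,"ay": 0,"az": 0},
    {"claw": 1,"tx": -0.03,"ty": 0.003,"tz": 0,"ax": 0,"ay": 0,"az": 0},
    {"claw": 1,"tx": -0.03,"ty": 0.003,"tz": 0,"ax": 0,"ay": 0,"az": 0},
    {"claw": 1,"tx": -0.03,"ty": 0.003,"tz": 0,"ax": 0,"ay": 0,"az": 0},
    {"claw": 1,"tx": -0.03,"ty": 0.003,"tz": 0,"ax": 0,"ay": 0,"az": 0},
  ],
)

```text
clock: 13.18
tcp_pos: [0.4673, -0.068, 0.4821]
orientation: [-2.317, -2.121, -0.004]
contact_force: [0.1, 0.7, -4.3]
grip_width: 0.0105
gripper_force: 78.2
```

>>> arm_command(
  plan=[
    {"claw": 1,"tx": -0.03,"ty": 0.003,"tz": 0,"ax": 0,"ay": 0,"az": 0},
    {"claw": 1,"tx": -0.03,"ty": 0.003,"tz": 0,"ax": 0,"ay": 0,"az": 0},
    {"claw": 1,"tx": -0.03,"ty": 0.003,"tz": 0,"ax": 0,"ay": 0,"az": 0},
    {"claw": 1,"tx": -0.03,"ty": 0.003,"tz": 0,"ax": 0,"ay": 0,"az": 0},
    {"claw": 1,"tx": -0.03,"ty": 0.003,"tz": 0,"ax": 0,"ay": 0,"az": 0},
    {"claw": 1,"tx": -0.03,"ty": 0.003,"tz": 0,"ax": 0,"ay": 0,"az": 0},
    {"claw": 1,"tx": -0.03,"ty": 0,"tz": 0,"ax": 0,"ay": 0,"az": 0},
    {"claw": 1,"tx": -0.03,"ty": 0,"tz": 0,"ax": 0,"ay": 0,"az": 0},
    {"claw": 1,"tx": -0.02,"ty": 0,"tz": 0,"ax": 0,"ay": 0,"az": 0},
    {"claw": 1,"tx": -0.01,"ty": 0,"tz": 0,"ax": 0,"ay": 0,"az": 0},
  ],
)

```text
clock: 14.02
tcp_pos: [0.4607, -0.3398, 0.4821]
orientation: [2.321, 2.116, 0.0]
contact_force: [-0.4, -0.9, -3.3]
grip_width: 0.0102
gripper_force: 78.3
```

>>> arm_command(
  plan=[
    {"claw": 1,"tx": -0.0135,"ty": 0,"tz": 0.0006,"ax": 0,"ay": 5,"az": 0},
    {"claw": 1,"tx": -0.0135,"ty": 0,"tz": 0.0006,"ax": 0,"ay": 5,"az": 0},
    {"claw": 1,"tx": -0.0135,"ty": 0,"tz": 0.0006,"ax": 0,"ay": 5,"az": 0},
    {"claw": 1,"tx": -0.0135,"ty": 0,"tz": 0.0006,"ax": 0,"ay": 5,"az": 0},
    {"claw": 1,"tx": -0.0135,"ty": 0,"tz": 0.0006,"ax": 0,"ay": 5,"az": 0},
    {"claw": 1,"tx": -0.0135,"ty": 0,"tz": 0.0006,"ax": 0,"ay": 5,"az": 0},
    {"claw": 1,"tx": -0.0135,"ty": 0,"tz": 0.0006,"ax": 0,"ay": 5,"az": 0},
    {"claw": 1,"tx": -0.0135,"ty": 0,"tz": 0.0006,"ax": 0,"ay": 5,"az": 0},
    {"claw": 1,"tx": 0,"ty": 0,"tz": 0,"ax": 0,"ay": 0,"az": 0},
    {"claw": 1,"tx": 0,"ty": 0,"tz": 0,"ax": 0,"ay": 0,"az": 0},
  ],
)

```text
clock: 14.85
tcp_pos: [0.4536, -0.4364, 0.4446]
orientation: [-1.908, -1.744, -0.691]
contact_force: [0.3, -0.5, -3.3]
grip_width: 0.0108
gripper_force: 79.2
```

Run:
```python
from h import *
togo([.46,-.38,.15],-5)
o=r.get_obs(); print(o['tcp_pos'],np.round(R.from_rotvec(o['orientation']).as_matrix(),3),o['grip_width'],np.round(o['joints'],2))
for c in('top','side','wrist'):
    T=snap(c,c+'6');find(c,T,['basket','bail_grip'])
```

```text
grasp now [ 0.4623 -0.3374  0.3257] yang -5.11 tilt [0.0562 0.6388] shift [-0.1454  0.0018  0.1074] az -0.11 t 14.85 F [ 0.3 -0.5 -3.3]
[ 0.45356626 -0.43637427  0.44460555] [[ 0.069  0.996  0.056]
 [ 0.764 -0.089  0.639]
 [ 0.641 -0.001 -0.767]] 0.010780024557885464 [ 0.4   0.56  0.59  1.52 -0.71  1.74  1.01]
top call basket [ 0.2768 -0.2969  0.0016] 0.95
top call basket [ 0.4858 -0.3591  0.18  ] 0.89
top call bail_grip [ 0.4611 -0.3476  0.3231] 0.86
top call bail_grip [ 0.2798 -0.3046  0.2078] 0.76
top call bail_grip [ 0.7152 -0.2764  0.0012] 0.69
top call bail_grip [ 0.6745 -0.4197  0.0017] 0.2
side call basket [ 0.2824 -0.2981 -0.0006] 0.92
side call basket [ 0.486  -0.3583  0.1827] 0.85
side call bail_grip [ 0.2732 -0.2986  0.2105] 0.67
side call bail_grip [ 0.4637 -0.3473  0.3259] 0.6
wrist call basket [ 0.2763 -0.2996  0.0024] 0.8
wrist call basket [ 0.4853 -0.3611  0.1832] 0.7
wrist call bail_grip [ 0.457  -0.3473  0.3245] 0.67
```

View pics/side6.png

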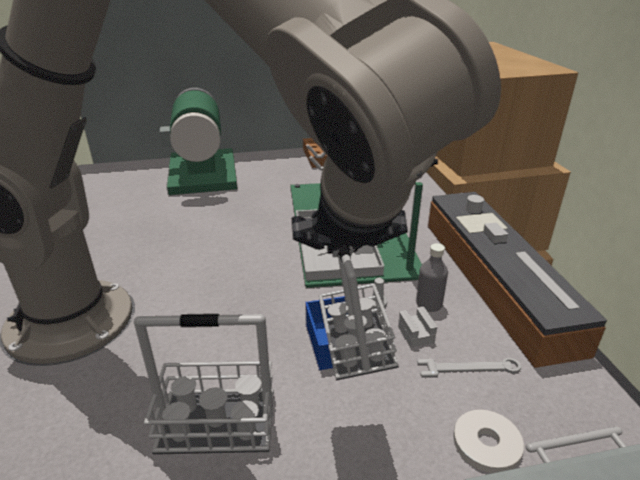

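The picture shows the target basket at (358,335), nearly upright and hanging clear. Next I'll lower it to the bench and release.

>>> arm_command(
  plan=[
    {"claw": 1,"tx": -0.0138,"ty": 0,"tz": 0.0165,"ax": 0,"ay": 0,"az": 0},
    {"claw": 1,"tx": -0.0138,"ty": 0,"tz": 0.0165,"ax": 0,"ay": 0,"az": 0},
    {"claw": 1,"tx": -0.0138,"ty": 0,"tz": 0.0165,"ax": 0,"ay": 0,"az": 0},
    {"claw": 1,"tx": -0.0138,"ty": 0,"tz": 0.0165,"ax": 0,"ay": 0,"az": 0},
    {"claw": 1,"tx": -0.0138,"ty": 0,"tz": 0.0165,"ax": 0,"ay": 0,"az": 0},
    {"claw": 1,"tx": -0.0138,"ty": 0,"tz": 0.0165,"ax": 0,"ay": 0,"az": 0},
    {"claw": 1,"tx": -0.0138,"ty": 0,"tz": 0.0165,"ax": 0,"ay": 0,"az": 0},
    {"claw": 1,"tx": -0.0138,"ty": 0,"tz": 0.0165,"ax": 0,"ay": 0,"az": 0},
    {"claw": 1,"tx": 0,"ty": 0,"tz": 0,"ax": 0,"ay": 0,"az": 0},
    {"claw": 1,"tx": 0,"ty": 0,"tz": 0,"ax": 0,"ay": 0,"az": 0},
  ],
)

```text
clock: 16.13
tcp_pos: [0.454, -0.4357, 0.2728]
orientation: [-1.905, -1.745, -0.693]
contact_force: [-0.2, 0.7, -4.4]
grip_width: 0.0101
gripper_force: 91.7
```

Run:
```python
from h import *
togo([.46,-.38,.15],-5)
for c in('top','side'):
    T=snap(c,c+'7');find(c,T,['basket','bail_grip'])
```

```text
grasp now [ 0.4626 -0.3364  0.1541] yang -5.03 tilt [0.0559 0.6405] shift [-0.036   0.0012 -0.0249] az -0.03 t 16.1333 F [-0.2  0.7 -4.4]
top call basket [ 0.489  -0.3624  0.012 ] 0.93
top call basket [0.6996 0.1908 0.2183] 0.53
top call bail_grip [ 0.4591 -0.3512  0.1531] 0.84
side call basket [ 0.2821 -0.2943 -0.002 ] 0.94
side call basket [ 0.4869 -0.3603  0.0189] 0.79
side call bail_grip [ 0.2743 -0.3017  0.2096] 0.62
```

>>> arm_command(
  plan=[
    {"claw": 1,"tx": -0.0025,"ty": 0,"tz": 0.003,"ax": 0,"ay": 0,"az": 0},
    {"claw": 1,"tx": -0.0025,"ty": 0,"tz": 0.003,"ax": 0,"ay": 0,"az": 0},
    {"claw": 1,"tx": 0,"ty": 0,"tz": 0,"ax": 0,"ay": 0,"az": 0},
    {"claw": 0,"tx": 0,"ty": 0,"tz": 0,"ax": 0,"ay": 0,"az": 0},
    {"claw": 0,"tx": 0,"ty": 0,"tz": 0,"ax": 0,"ay": 0,"az": 0},
    {"claw": 0,"tx": 0,"ty": 0,"tz": 0,"ax": 0,"ay": 0,"az": 0},
    {"claw": 0,"tx": 0,"ty": 0,"tz": 0,"ax": 0,"ay": 0,"az": 0},
    {"claw": 0,"tx": 0,"ty": 0,"tz": 0,"ax": 0,"ay": 0,"az": 0},
    {"claw": 0,"tx": 0,"ty": 0,"tz": 0,"ax": 0,"ay": 0,"az": 0},
    {"claw": 0,"tx": 0,"ty": 0,"tz": 0,"ax": 0,"ay": 0,"az": 0},
  ],
)

```text
clock: 17.27
tcp_pos: [0.4537, -0.4356, 0.2652]
orientation: [-1.905, -1.744, -0.693]
contact_force: [-0.5, 0.6, -0.7]
grip_width: 0.0857
gripper_force: 0.0
```

>>> arm_command(
  plan=[
    {"claw": 0,"tx": 0,"ty": 0,"tz": -0.02,"ax": 0,"ay": 0,"az": 0},
    {"claw": 0,"tx": 0,"ty": 0,"tz": -0.04,"ax": 0,"ay": 0,"az": 0},
    {"claw": 0,"tx": 0,"ty": 0,"tz": -0.02,"ax": 0,"ay": -5.7,"az": 0},
    {"claw": 0,"tx": 0.016,"ty": 0,"tz": -0.02,"ax": 0,"ay": -5.7,"az": 0},
    {"claw": 0,"tx": 0.016,"ty": 0,"tz": -0.02,"ax": 0,"ay": -5.7,"az": 0},
    {"claw": 0,"tx": 0.016,"ty": 0,"tz": -0.02,"ax": 0,"ay": -5.7,"az": 0},
    {"claw": 0,"tx": 0.016,"ty": 0,"tz": -0.02,"ax": 0,"ay": -5.7,"az": 0},
    {"claw": 0,"tx": 0.016,"ty": 0,"tz": -0.02,"ax": 0,"ay": -5.7,"az": 0},
    {"claw": 0,"tx": 0.016,"ty": 0,"tz": -0.02,"ax": 0,"ay": -5.7,"az": 0},
    {"claw": 0,"tx": 0,"ty": 0,"tz": 0,"ax": 0,"ay": 0,"az": 0},
  ],
)

```text
clock: 18.1
tcp_pos: [0.4558, -0.4363, 0.4746]
orientation: [2.306, 2.123, 0.002]
contact_force: [1.2, -0.2, -0.2]
grip_width: 0.0853
gripper_force: 0.0
```

Run:
```python
from h import *
for c in('top','side'):
    T=snap(c);find(c,T,['basket','bail_grip'])
T=snap('wrist','w8');find('wrist',T,['basket','bail_grip'])
togo([.46,-.355,.145],-5)
```

```text
top call basket [ 0.494  -0.3609 -0.0006] 0.67
top call basket [ 0.2748 -0.2974 -0.0013] 0.58
top call bail_grip [ 0.4875 -0.3656  0.1472] 0.85
top call bail_grip [ 0.2736 -0.3049  0.2057] 0.82
top call bail_grip [ 7.097e-01 -9.620e-02  2.000e-04] 0.59
side call basket [ 0.2818 -0.2976  0.001 ] 0.85
side call basket [ 0.4917 -0.3611  0.0009] 0.61
side call bail_grip [ 0.2769 -0.2999  0.2093] 0.6
side call bail_grip [ 0.4906 -0.3645  0.1463] 0.57
side call bail_grip [0.6889 0.1257 0.2147] 0.42
wrist call basket [ 0.4934 -0.3653  0.0024] 0.78
wrist call basket [ 0.275  -0.2983  0.0026] 0.56
wrist call bail_grip [ 0.4879 -0.3653  0.1477] 0.82
wrist call bail_grip [ 4.924e-01 -3.650e-01  4.000e-04] 0.45
grasp now [ 0.4527 -0.4392  0.3144] yang -5.14 tilt [-0.0014  0.0026] shift [ 0.0841 -0.      0.1696] az -0.14 t 18.55 F [-0.3 -0.5  0.3]
```

View pics/w8.png

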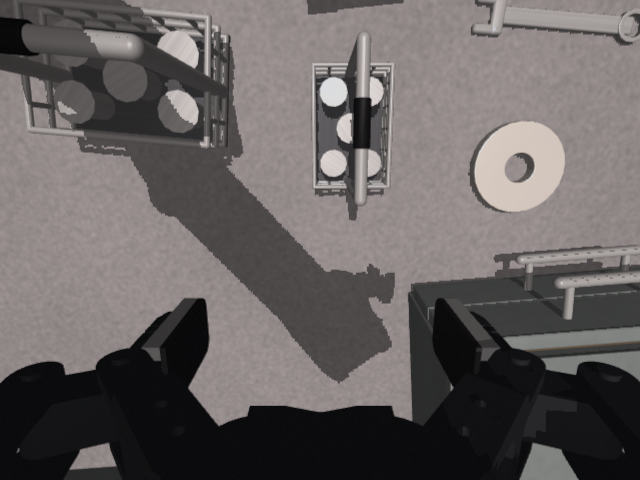

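The target is upright on the bench again, with its bail along (362,38) to (361,203) in the picture, parallel to the pads. Regripping.

>>> arm_command(
  plan=[
    {"claw": 0,"tx": 0.0193,"ty": 0.00725,"tz": 0.013,"ax": 0,"ay": 0,"az": 0},
    {"claw": 0,"tx": 0.0193,"ty": 0.00725,"tz": 0.013,"ax": 0,"ay": 0,"az": 0},
    {"claw": 0,"tx": 0.0193,"ty": 0.00725,"tz": 0.013,"ax": 0,"ay": 0,"az": 0},
    {"claw": 0,"tx": 0.0193,"ty": 0.00725,"tz": 0.013,"ax": 0,"ay": 0,"az": 0},
    {"claw": 0,"tx": 0,"ty": 0,"tz": 0.0296,"ax": 0,"ay": 0,"az": 0},
    {"claw": 0,"tx": 0,"ty": 0,"tz": 0.0296,"ax": 0,"ay": 0,"az": 0},
    {"claw": 0,"tx": 0,"ty": 0,"tz": 0.0296,"ax": 0,"ay": 0,"az": 0},
    {"claw": 0,"tx": 0,"ty": 0,"tz": 0.0296,"ax": 0,"ay": 0,"az": 0},
    {"claw": 0,"tx": 0,"ty": 0,"tz": 0,"ax": 0,"ay": 0,"az": 0},
    {"claw": 0,"tx": 0,"ty": 0,"tz": 0,"ax": 0,"ay": 0,"az": 0},
  ],
)

```text
clock: 19.38
tcp_pos: [0.4887, -0.3644, 0.299]
orientation: [-2.315, -2.117, 0.0]
contact_force: [-0.2, -0.5, -0.0]
grip_width: 0.0849
gripper_force: 0.0
```

Run:
```python
from h import *
T=snap('wrist');find('wrist',T,['bail_grip'])
togo([.4885,-.365,.144],-5)
```

```text
wrist call bail_grip [ 0.4851 -0.3641  0.1461] 0.56
grasp now [ 0.4897 -0.3652  0.1466] yang -5.09 tilt [0.0017 0.0003] shift [ 0.0001 -0.0013  0.0026] az -0.09 t 19.4833 F [-0.  -1.1  1.8]
```

>>> arm_command(
  plan=[
    {"claw": 1,"tx": 0,"ty": 0,"tz": 0.001,"ax": 0,"ay": 0,"az": 0},
    {"claw": 1,"tx": 0,"ty": 0,"tz": 0,"ax": 0,"ay": 0,"az": 0},
    {"claw": 1,"tx": 0,"ty": 0,"tz": 0,"ax": 0,"ay": 0,"az": 0},
    {"claw": 1,"tx": 0,"ty": 0,"tz": 0,"ax": 0,"ay": 0,"az": 0},
    {"claw": 1,"tx": 0,"ty": 0,"tz": 0,"ax": 0,"ay": 0,"az": 0},
    {"claw": 1,"tx": 0,"ty": 0,"tz": 0,"ax": 0,"ay": 0,"az": 0},
    {"claw": 1,"tx": 0,"ty": 0,"tz": 0,"ax": 0,"ay": 0,"az": 0},
    {"claw": 1,"tx": 0,"ty": 0,"tz": 0,"ax": 0,"ay": 0,"az": 0},
    {"claw": 1,"tx": 0,"ty": 0,"tz": 0,"ax": 0,"ay": 0,"az": 0},
    {"claw": 1,"tx": 0,"ty": 0,"tz": -0.005,"ax": 0,"ay": 0,"az": 0},
  ],
  squeeze=90,
)

```text
clock: 20.32
tcp_pos: [0.4889, -0.3637, 0.3031]
orientation: [-2.314, -2.119, -0.001]
contact_force: [0.2, 0.6, -4.5]
grip_width: 0.0101
gripper_force: 87.8
```

>>> arm_command(
  plan=[
    {"claw": 1,"tx": 0,"ty": 0,"tz": -0.015,"ax": 0,"ay": 0,"az": 0},
    {"claw": 1,"tx": 0,"ty": 0,"tz": -0.025,"ax": 0,"ay": 0,"az": 0},
    {"claw": 1,"tx": 0,"ty": 0,"tz": -0.03,"ax": 0,"ay": 0,"az": 0},
    {"claw": 1,"tx": 0,"ty": 0,"tz": -0.03,"ax": 0,"ay": 0,"az": 0},
    {"claw": 1,"tx": 0.002,"ty": 0,"tz": -0.025,"ax": 0,"ay": 0,"az": 0},
    {"claw": 1,"tx": 0.01,"ty": -0.002,"tz": -0.015,"ax": 0,"ay": 0,"az": 0},
    {"claw": 1,"tx": 0.02,"ty": -0.004,"tz": -0.01,"ax": 0,"ay": 0,"az": 0},
    {"claw": 1,"tx": 0.03,"ty": -0.0067,"tz": 0,"ax": 0,"ay": 0,"az": 0},
    {"claw": 1,"tx": 0.0317,"ty": -0.0067,"tz": 0,"ax": 0,"ay": 0,"az": 0},
    {"claw": 1,"tx": 0.0317,"ty": -0.0067,"tz": 0,"ax": 0,"ay": 0,"az": 0},
  ],
)

```text
clock: 21.15
tcp_pos: [0.4731, -0.2362, 0.4535]
orientation: [-2.316, -2.118, -0.0]
contact_force: [0.5, 1.0, -4.4]
grip_width: 0.0102
gripper_force: 88.0
```

>>> arm_command(
  plan=[
    {"claw": 1,"tx": 0.0317,"ty": -0.0067,"tz": 0,"ax": 0,"ay": 0,"az": 0},
    {"claw": 1,"tx": 0.0317,"ty": -0.0067,"tz": 0,"ax": 0,"ay": 0,"az": 0},
    {"claw": 1,"tx": 0.0317,"ty": -0.0067,"tz": 0,"ax": 0,"ay": 0,"az": 0},
    {"claw": 1,"tx": 0.0317,"ty": -0.0067,"tz": 0,"ax": 0,"ay": 0,"az": 0},
    {"claw": 1,"tx": 0.0317,"ty": -0.0067,"tz": 0,"ax": 0,"ay": 0,"az": 0},
    {"claw": 1,"tx": 0.0317,"ty": -0.0067,"tz": 0,"ax": 0,"ay": 0,"az": 0},
    {"claw": 1,"tx": 0.0317,"ty": -0.0067,"tz": 0,"ax": 0,"ay": 0,"az": 0},
    {"claw": 1,"tx": 0.03,"ty": -0.0067,"tz": 0,"ax": 0,"ay": 0,"az": 0},
    {"claw": 1,"tx": 0.02,"ty": -0.0067,"tz": 0,"ax": 0,"ay": 0,"az": 0},
    {"claw": 1,"tx": 0.01,"ty": -0.0067,"tz": 0,"ax": 0,"ay": 0,"az": 0},
  ],
)

```text
clock: 21.98
tcp_pos: [0.4313, 0.0522, 0.4541]
orientation: [-2.312, -2.124, -0.0]
contact_force: [-0.7, -0.3, -3.3]
grip_width: 0.0102
gripper_force: 88.0
```

Run:
```python
from h import *
for c in('side','top'):
    T=snap(c);find(c,T,['basket','bail_grip','hook_seat'])
togo([.425,.21,.31],-5)
print(r.get_obs()['grip_width'])
```

```text
side call basket [ 0.2794 -0.2965 -0.001 ] 0.98
side call basket [0.4336 0.0545 0.1559] 0.6
side call basket [0.6424 0.1939 0.2596] 0.24
side call bail_grip [0.4338 0.0551 0.2993] 0.76
side call bail_grip [ 0.273  -0.3012  0.2108] 0.59
side call hook_seat [0.5452 0.2014 0.2116] 0.66
top call basket [0.4343 0.0543 0.1533] 0.86
top call basket [ 0.2747 -0.2994 -0.0006] 0.76
top call bail_grip [0.4293 0.0464 0.2996] 0.81
top call bail_grip [ 0.2783 -0.304   0.2058] 0.6
top call hook_seat [0.5439 0.1964 0.2142] 0.68
grasp now [0.4325 0.0486 0.2997] yang -5.17 tilt [-0.      0.0014] shift [ 0.1601 -0.022  -0.0101] az -0.17 t 22.3833 F [-0.5 -1.1 -4. ]
0.010198265486369013
```

>>> arm_command(
  plan=[
    {"claw": 1,"tx": 0.01,"ty": -0.00275,"tz": 0.0046,"ax": 0,"ay": 0,"az": 0},
    {"claw": 1,"tx": 0.02,"ty": -0.00275,"tz": 0.0046,"ax": 0,"ay": 0,"az": 0},
    {"claw": 1,"tx": 0.025,"ty": -0.00275,"tz": 0.0046,"ax": 0,"ay": 0,"az": 0},
    {"claw": 1,"tx": 0.025,"ty": -0.00275,"tz": 0.0046,"ax": 0,"ay": 0,"az": 0},
    {"claw": 1,"tx": 0.025,"ty": -0.00275,"tz": 0.0046,"ax": 0,"ay": 0,"az": 0},
    {"claw": 1,"tx": 0.025,"ty": -0.00275,"tz": 0.0046,"ax": 0,"ay": 0,"az": 0},
    {"claw": 1,"tx": 0.018,"ty": -0.00275,"tz": 0.0046,"ax": 0,"ay": 0,"az": 0},
    {"claw": 1,"tx": 0.01,"ty": -0.00275,"tz": 0.0046,"ax": 0,"ay": 0,"az": 0},
    {"claw": 1,"tx": 0,"ty": 0,"tz": 0,"ax": 0,"ay": 0,"az": 0},
    {"claw": 1,"tx": 0,"ty": 0,"tz": 0,"ax": 0,"ay": 0,"az": 0},
  ],
)

```text
clock: 23.22
tcp_pos: [0.4241, 0.2085, 0.4177]
orientation: [-2.316, -2.122, 0.001]
contact_force: [0.8, 0.2, -3.4]
grip_width: 0.0102
gripper_force: 87.9
```

Run:
```python
from h import *
for c in('side','top','wrist'):
    T=snap(c,c+'9');find(c,T,['basket','bail_grip','hook_seat'])
togo([.544,.198,.262],-5)
```

```text
side call basket [0.4244 0.2087 0.1191] 0.78
side call bail_grip [0.43   0.2088 0.2622] 0.89
side call bail_grip [ 0.2749 -0.2984  0.211 ] 0.87
side call hook_seat [0.6861 0.1274 0.2159] 0.69
side call hook_seat [0.5478 0.2016 0.2156] 0.64
side call hook_seat [ 0.6549 -0.1751 -0.0054] 0.23
top call basket [0.4291 0.2079 0.1196] 0.95
top call basket [ 0.2777 -0.3008  0.0004] 0.86
top call basket [0.5447 0.1994 0.2131] 0.39
top call basket [ 0.709  -0.095   0.0034] 0.38
top call bail_grip [0.4235 0.2068 0.266 ] 0.64
top call bail_grip [ 0.2754 -0.3035  0.2061] 0.6
top call bail_grip [0.6405 0.1895 0.2633] 0.52
top call hook_seat [0.5408 0.1956 0.214 ] 0.56
wrist call bail_grip [0.4196 0.2067 0.2658] 0.69
grasp now [0.4243 0.209  0.2633] yang -5.05 tilt [0.0002 0.0018] shift [-0.0004  0.1202  0.0013] az -0.05 t 23.8167 F [ 0.7 -0.1 -3.5]
```

>>> arm_command(
  plan=[
    {"claw": 1,"tx": 0,"ty": 0.006,"tz": 0,"ax": 0,"ay": 0,"az": 0},
    {"claw": 1,"tx": 0,"ty": 0.012,"tz": 0,"ax": 0,"ay": 0,"az": 0},
    {"claw": 1,"tx": 0,"ty": 0.014,"tz": 0,"ax": 0,"ay": 0,"az": 0},
    {"claw": 1,"tx": 0,"ty": 0.016,"tz": 0,"ax": 0,"ay": 0,"az": 0},
    {"claw": 1,"tx": 0,"ty": 0.016,"tz": 0,"ax": 0,"ay": 0,"az": 0},
    {"claw": 1,"tx": 0,"ty": 0.016,"tz": 0,"ax": 0,"ay": 0,"az": 0},
    {"claw": 1,"tx": 0,"ty": 0.014,"tz": 0,"ax": 0,"ay": 0,"az": 0},
    {"claw": 1,"tx": 0,"ty": 0.012,"tz": 0,"ax": 0,"ay": 0,"az": 0},
    {"claw": 1,"tx": 0,"ty": 0.008,"tz": 0,"ax": 0,"ay": 0,"az": 0},
    {"claw": 1,"tx": 0,"ty": 0.006,"tz": 0,"ax": 0,"ay": 0,"az": 0},
  ],
)

```text
clock: 24.65
tcp_pos: [0.5447, 0.1982, 0.418]
orientation: [-2.317, -2.121, -0.001]
contact_force: [-0.5, -0.5, -3.9]
grip_width: 0.01
gripper_force: 88.0
```

Run:
```python
from h import *
for c in('side','top'):
    T=snap(c,c+'10');find(c,T,['basket','bail_grip','hook_seat','pointer_tip'])
togo([.544,.198,.212],-5)
```

```text
side call basket [ 0.2805 -0.2976  0.0022] 0.88
side call basket [0.5458 0.2009 0.1195] 0.64
side call bail_grip [ 0.2722 -0.2984  0.2099] 0.7
side call bail_grip [0.5484 0.1988 0.2611] 0.62
side call bail_grip [0.6885 0.1256 0.2163] 0.56
side call hook_seat [0.5442 0.2026 0.2112] 0.63
side call pointer_tip [0.698  0.1913 0.2128] 0.92
side call pointer_tip [0.5443 0.1993 0.119 ] 0.19
top call basket [ 0.2783 -0.2967  0.0032] 0.93
top call basket [0.5468 0.2016 0.1205] 0.82
top call basket [ 0.7145 -0.2735  0.0026] 0.35
top call bail_grip [0.5434 0.197  0.2638] 0.74
top call bail_grip [ 0.2784 -0.3039  0.2054] 0.73
top call hook_seat [0.5448 0.1954 0.2155] 0.85
top call pointer_tip [0.6935 0.1276 0.2181] 0.66
top call pointer_tip [0.6983 0.1883 0.2207] 0.55
grasp now [0.5435 0.1988 0.2634] yang -5.02 tilt [0.0001 0.0021] shift [-0.0008  0.0006  0.0514] az -0.02 t 25.15 F [-0.3 -0.6 -3.7]
```

Nothing touched and the position is right over the seat. Lowering, watching the force.

>>> arm_command(
  plan=[
    {"claw": 1,"tx": 0,"ty": 0,"tz": 0.006,"ax": 0,"ay": 0,"az": 0},
    {"claw": 1,"tx": 0,"ty": 0,"tz": 0.008,"ax": 0,"ay": 0,"az": 0},
    {"claw": 1,"tx": 0,"ty": 0,"tz": 0.008,"ax": 0,"ay": 0,"az": 0},
    {"claw": 1,"tx": 0,"ty": 0,"tz": 0.008,"ax": 0,"ay": 0,"az": 0},
    {"claw": 1,"tx": 0,"ty": 0,"tz": 0.008,"ax": 0,"ay": 0,"az": 0},
    {"claw": 1,"tx": 0,"ty": 0,"tz": 0.005,"ax": 0,"ay": 0,"az": 0},
    {"claw": 1,"tx": 0,"ty": 0,"tz": 0.003,"ax": 0,"ay": 0,"az": 0},
    {"claw": 1,"tx": 0,"ty": 0,"tz": 0.002,"ax": 0,"ay": 0,"az": 0},
    {"claw": 1,"tx": 0,"ty": 0,"tz": 0,"ax": 0,"ay": 0,"az": 0},
    {"claw": 1,"tx": 0,"ty": 0,"tz": 0,"ax": 0,"ay": 0,"az": 0},
  ],
)

```text
clock: 25.98
tcp_pos: [0.5439, 0.1984, 0.3704]
orientation: [-2.316, -2.121, -0.003]
contact_force: [0.1, 0.0, -4.1]
grip_width: 0.0101
gripper_force: 88.0
```

Run:
```python
from h import *
for c in('side','top'):
    T=snap(c,c+'11');find(c,T,['basket','bail_grip','t_handle'])
togo([.544,.198,.212],-5)
```

```text
side call basket [0.545 0.199 0.073] 0.83
side call basket [ 0.2834 -0.2973 -0.0012] 0.71
side call bail_grip [0.5472 0.1984 0.2155] 0.91
side call bail_grip [ 0.272  -0.299   0.2115] 0.8
side call bail_grip [ 6.766e-01 -4.222e-01 -6.000e-04] 0.68
side call t_handle [0.6408 0.1954 0.2598] 0.61
top call basket [0.548  0.2013 0.0708] 0.62
top call bail_grip [ 0.2767 -0.304   0.2041] 0.97
top call bail_grip [0.5431 0.1983 0.2176] 0.57
top call t_handle [0.6399 0.1877 0.2593] 0.89
top call t_handle [0.6985 0.1881 0.2211] 0.43
top call t_handle [ 7.071e-01 -9.460e-02  7.000e-04] 0.23
grasp now [0.5439 0.1987 0.2154] yang -5.04 tilt [0.0004 0.0019] shift [-0.0007  0.0002  0.0034] az -0.04 t 26.3833 F [-0.4 -0.4 -4.1]
```

>>> arm_command(
  plan=[
    {"claw": 1,"tx": 0,"ty": 0,"tz": 0.001,"ax": 0,"ay": 0,"az": 0},
    {"claw": 1,"tx": 0,"ty": 0,"tz": 0.001,"ax": 0,"ay": 0,"az": 0},
    {"claw": 1,"tx": 0,"ty": 0,"tz": 0.001,"ax": 0,"ay": 0,"az": 0},
    {"claw": 1,"tx": 0,"ty": 0,"tz": 0.001,"ax": 0,"ay": 0,"az": 0},
    {"claw": 1,"tx": 0,"ty": 0,"tz": 0,"ax": 0,"ay": 0,"az": 0},
    {"claw": 1,"tx": 0,"ty": 0,"tz": 0,"ax": 0,"ay": 0,"az": 0},
    {"claw": 1,"tx": 0,"ty": 0,"tz": 0,"ax": 0,"ay": 0,"az": 0},
    {"claw": 1,"tx": 0,"ty": 0,"tz": 0,"ax": 0,"ay": 0,"az": 0},
    {"claw": 1,"tx": 0,"ty": 0,"tz": 0,"ax": 0,"ay": 0,"az": 0},
    {"claw": 1,"tx": 0,"ty": 0,"tz": 0,"ax": 0,"ay": 0,"az": 0},
  ],
)

```text
clock: 27.22
tcp_pos: [0.5441, 0.1984, 0.3664]
orientation: [-2.317, -2.121, -0.003]
contact_force: [3.6, 0.3, -2.4]
grip_width: 0.0102
gripper_force: 88.1
```

The bar touches the valley's outer slope (+3.6 N in x). I'll ease it inward a little, then open part way.

>>> arm_command(
  plan=[
    {"claw": 1,"tx": 0,"ty": 0.002,"tz": 0,"ax": 0,"ay": 0,"az": 0},
    {"claw": 1,"tx": 0,"ty": 0.002,"tz": 0.001,"ax": 0,"ay": 0,"az": 0},
    {"claw": 1,"tx": 0,"ty": 0,"tz": 0.001,"ax": 0,"ay": 0,"az": 0},
    {"claw": 1,"tx": 0,"ty": 0,"tz": 0.001,"ax": 0,"ay": 0,"az": 0},
    {"claw": 1,"tx": 0,"ty": 0,"tz": 0,"ax": 0,"ay": 0,"az": 0},
    {"claw": 1,"tx": 0,"ty": 0,"tz": 0,"ax": 0,"ay": 0,"az": 0},
    {"claw": 0.85,"tx": 0,"ty": 0,"tz": 0,"ax": 0,"ay": 0,"az": 0},
    {"claw": 0.75,"tx": 0,"ty": 0,"tz": 0,"ax": 0,"ay": 0,"az": 0},
    {"claw": 0.65,"tx": 0,"ty": 0,"tz": 0,"ax": 0,"ay": 0,"az": 0},
    {"claw": 0.55,"tx": 0,"ty": 0,"tz": 0,"ax": 0,"ay": 0,"az": 0},
  ],
)

```text
clock: 28.05
tcp_pos: [0.5478, 0.1981, 0.3631]
orientation: [-2.316, -2.121, -0.002]
contact_force: [0.2, 0.3, -0.6]
grip_width: 0.0385
gripper_force: 0.0
```

Run:
```python
from h import *
for c in('side','top'):
    T=snap(c,c+'12');find(c,T,['basket','bail_grip'])
togo([.544,.198,.212],-5); print(r.get_obs()['grip_width'])
```

```text
side call basket [0.5516 0.1995 0.065 ] 0.88
side call basket [ 0.2817 -0.2989  0.0012] 0.55
side call bail_grip [0.5477 0.1994 0.2089] 0.94
side call bail_grip [ 0.2719 -0.2979  0.2079] 0.94
side call bail_grip [0.5525 0.2026 0.0663] 0.71
top call basket [0.5511 0.2004 0.0676] 0.87
top call basket [ 0.2755 -0.2951  0.0023] 0.72
top call bail_grip [0.5444 0.1967 0.2116] 0.85
top call bail_grip [ 0.2776 -0.304   0.2069] 0.67
grasp now [0.5478 0.1983 0.2081] yang -5.04 tilt [-0.0001  0.0015] shift [-0.0006 -0.0038 -0.0039] az -0.04 t 28.35 F [0.2 0.3 0.2]
0.03847728696129019
```

Basket now hangs on the hook, released. Rising clear and turning toward the T-handle.

>>> arm_command(
  plan=[
    {"claw": 0.55,"tx": 0,"ty": 0,"tz": -0.01,"ax": 0,"ay": 0,"az": 0},
    {"claw": 0.55,"tx": 0,"ty": 0,"tz": -0.04,"ax": 0,"ay": 0,"az": 0},
    {"claw": 0.55,"tx": 0,"ty": 0,"tz": -0.04,"ax": 0,"ay": 0,"az": 0},
    {"claw": 0.55,"tx": 0,"ty": 0,"tz": -0.04,"ax": 0,"ay": 0,"az": 0},
    {"claw": 0,"tx": 0,"ty": 0.031,"tz": -0.01,"ax": 0,"ay": 0,"az": 0},
    {"claw": 0,"tx": 0.001,"ty": 0.031,"tz": 0,"ax": 0,"ay": 0,"az": 0},
    {"claw": 0,"tx": 0,"ty": 0.031,"tz": 0,"ax": 0,"ay": 0,"az": 0},
    {"claw": 0,"tx": 0,"ty": 0,"tz": 0,"ax": 0,"ay": 0,"az": -7},
    {"claw": 0,"tx": 0,"ty": 0,"tz": 0,"ax": 0,"ay": 0,"az": -7},
    {"claw": 0,"tx": 0,"ty": 0,"tz": 0,"ax": 0,"ay": 0,"az": -7},
  ],
)

```text
clock: 29.18
tcp_pos: [0.641, 0.1903, 0.5035]
orientation: [-1.885, -2.513, -0.001]
contact_force: [0.3, 0.3, -0.6]
grip_width: 0.0856
gripper_force: 0.0
```

>>> arm_command(
  plan=[
    {"claw": 0,"tx": 0,"ty": 0,"tz": 0,"ax": 0,"ay": 0,"az": -6.9},
    {"claw": 0,"tx": 0,"ty": 0,"tz": 0,"ax": 0,"ay": 0,"az": -6.9},
    {"claw": 0,"tx": 0,"ty": 0,"tz": 0,"ax": 0,"ay": 0,"az": -6.9},
    {"claw": 0,"tx": 0,"ty": 0,"tz": 0,"ax": 0,"ay": 0,"az": -6.9},
    {"claw": 0,"tx": 0,"ty": 0,"tz": 0,"ax": 0,"ay": 0,"az": -6.9},
    {"claw": 0,"tx": 0,"ty": 0,"tz": 0,"ax": 0,"ay": 0,"az": -6.9},
    {"claw": 0,"tx": 0,"ty": 0,"tz": 0,"ax": 0,"ay": 0,"az": -6.9},
    {"claw": 0,"tx": 0,"ty": 0,"tz": 0,"ax": 0,"ay": 0,"az": -6.9},
    {"claw": 0,"tx": 0,"ty": 0,"tz": 0,"ax": 0,"ay": 0,"az": -6.9},
    {"claw": 0,"tx": 0,"ty": 0,"tz": 0,"ax": 0,"ay": 0,"az": -6.9},
  ],
)

```text
clock: 30.02
tcp_pos: [0.6404, 0.1904, 0.5041]
orientation: [0.129, 3.138, 0.002]
contact_force: [0.0, 0.7, -0.2]
grip_width: 0.0854
gripper_force: 0.0
```

Run:
```python
from h import *
for c in('side','top','wrist'):
    T=snap(c,c+'13');find(c,T,['basket','bail_grip','t_handle','index_edge','pointer_tip'])
togo([.640,.1915,.260],85)
```

```text
side call basket [0.548  0.2001 0.0662] 0.74
side call basket [ 0.2796 -0.2961 -0.0005] 0.55
side call bail_grip [ 0.2773 -0.2993  0.2068] 0.96
side call bail_grip [0.5483 0.2    0.2101] 0.76
side call bail_grip [0.6958 0.1895 0.218 ] 0.67
side call t_handle [0.6401 0.1938 0.2597] 0.59
side call t_handle [0.5489 0.1987 0.2096] 0.25
side call index_edge [0.6876 0.1259 0.2179] 0.63
side call pointer_tip [0.6965 0.1923 0.217 ] 0.71
top call basket [ 0.2765 -0.2962 -0.0008] 0.79
top call basket [0.5508 0.2    0.0661] 0.55
top call bail_grip [ 0.2785 -0.3035  0.2082] 0.97
top call bail_grip [0.546  0.1959 0.2126] 0.83
top call t_handle [0.641  0.1882 0.2642] 0.96
top call index_edge [0.6932 0.1265 0.2186] 0.64
wrist call basket [0.552  0.1972 0.0683] 0.62
wrist call bail_grip [0.542  0.2002 0.2127] 0.63
wrist call t_handle [0.6441 0.1968 0.2626] 0.58
wrist call index_edge [0.6967 0.1254 0.2151] 0.67
grasp now [0.6405 0.1909 0.3482] yang 84.96 tilt [0.0002 0.0018] shift [0.0006 0.0004 0.0882] az -0.04 t 30.9167 F [ 0.6 -0.1  0.1]
```

>>> arm_command(
  plan=[
    {"claw": 0,"tx": 0,"ty": 0,"tz": 0.022,"ax": 0,"ay": 0,"az": 0},
    {"claw": 0,"tx": 0,"ty": 0,"tz": 0.022,"ax": 0,"ay": 0,"az": 0},
    {"claw": 0,"tx": 0,"ty": 0,"tz": 0.022,"ax": 0,"ay": 0,"az": 0},
    {"claw": 0,"tx": 0,"ty": 0,"tz": 0.022,"ax": 0,"ay": 0,"az": 0},
    {"claw": 1,"tx": 0,"ty": 0,"tz": 0,"ax": 0,"ay": 0,"az": 0},
    {"claw": 1,"tx": 0,"ty": 0,"tz": 0,"ax": 0,"ay": 0,"az": 0},
    {"claw": 1,"tx": 0,"ty": 0,"tz": 0,"ax": 0,"ay": 0,"az": 0},
    {"claw": 1,"tx": 0,"ty": 0,"tz": 0,"ax": 0,"ay": 0,"az": 0},
    {"claw": 1,"tx": 0,"ty": 0,"tz": 0,"ax": 0,"ay": 0,"az": 0},
    {"claw": 1,"tx": 0,"ty": 0,"tz": 0,"ax": 0,"ay": 0,"az": 0},
  ],
  squeeze=60,
)

```text
clock: 31.75
tcp_pos: [0.6408, 0.1909, 0.4167]
orientation: [0.138, 3.136, 0.005]
contact_force: [-2.4, -2.7, 14.3]
grip_width: 0.0121
gripper_force: 42.9
```

Run:
```python
from h import *
for c in('side','top','wrist'):
    T=snap(c,c+'14');find(c,T,['bail_grip','t_handle','index_edge','pointer_tip'])
togo([.640,.1915,.260],85); print(r.get_obs()['grip_width'],r.get_obs()['gripper_force'])
```

```text
side call bail_grip [ 0.2727 -0.3002  0.2104] 0.93
side call bail_grip [0.55   0.1972 0.2095] 0.65
side call t_handle [0.6385 0.1926 0.2601] 0.96
side call t_handle [0.5472 0.2048 0.2123] 0.39
side call index_edge [0.5456 0.2023 0.2083] 0.63
side call index_edge [ 0.6104 -0.0687  0.0034] 0.57
side call index_edge [0.6898 0.1272 0.2138] 0.49
side call pointer_tip [0.6974 0.1924 0.214 ] 0.8
top call bail_grip [0.5446 0.1984 0.2109] 0.92
top call bail_grip [ 0.7097 -0.0965  0.002 ] 0.74
top call bail_grip [ 0.2784 -0.3031  0.2057] 0.56
top call index_edge [0.6935 0.1272 0.2153] 0.49
top call pointer_tip [0.5452 0.196  0.2159] 0.63
wrist call bail_grip [0.5438 0.1987 0.2128] 0.64
wrist call t_handle [0.6463 0.1914 0.2592] 0.81
wrist call index_edge [ 7.135e-01 -1.000e-01  6.000e-04] 0.64
grasp now [0.6412 0.1917 0.2618] yang 84.98 tilt [0.0024 0.0033] shift [ 0.0012 -0.0003  0.0018] az -0.02 t 32.5 F [-0.6  1.9  5.2]
0.011796721683142048 58.47516596317291
```

T-handle is gripped. Pulling 60 mm along the stand's -y, then measuring.

>>> arm_command(
  plan=[
    {"claw": 1,"tx": 0,"ty": -0.003,"tz": 0,"ax": 0,"ay": 0,"az": 0},
    {"claw": 1,"tx": 0,"ty": -0.006,"tz": 0,"ax": 0,"ay": 0,"az": 0},
    {"claw": 1,"tx": 0,"ty": -0.008,"tz": 0,"ax": 0,"ay": 0,"az": 0},
    {"claw": 1,"tx": 0,"ty": -0.008,"tz": 0,"ax": 0,"ay": 0,"az": 0},
    {"claw": 1,"tx": 0,"ty": -0.008,"tz": 0,"ax": 0,"ay": 0,"az": 0},
    {"claw": 1,"tx": 0,"ty": -0.008,"tz": 0,"ax": 0,"ay": 0,"az": 0},
    {"claw": 1,"tx": 0,"ty": -0.008,"tz": 0,"ax": 0,"ay": 0,"az": 0},
    {"claw": 1,"tx": 0,"ty": -0.006,"tz": 0,"ax": 0,"ay": 0,"az": 0},
    {"claw": 1,"tx": 0,"ty": -0.003,"tz": 0,"ax": 0,"ay": 0,"az": 0},
    {"claw": 1,"tx": 0,"ty": -0.002,"tz": 0,"ax": 0,"ay": 0,"az": 0},
  ],
  squeeze=90,
)

```text
clock: 33.33
tcp_pos: [0.6357, 0.1331, 0.4169]
orientation: [0.135, 3.135, 0.01]
contact_force: [0.8, 7.7, 5.8]
grip_width: 0.0114
gripper_force: 87.9
```

Run:
```python
from h import *
for i in range(3):
  for c in('side','top'):
    T=snap(c,f'{c}15_{i}');find(c,T,['index_edge','pointer_tip']+(['t_handle','bail_grip'] if i==0 else []))
togo([.640,.1915,.260],85); print(r.get_obs()['grip_width'],r.get_obs()['gripper_force'])
```

```text
side call index_edge [0.6895 0.1285 0.2163] 0.49
side call pointer_tip [0.6898 0.1348 0.2154] 0.98
side call t_handle [0.6327 0.1334 0.259 ] 0.92
side call t_handle [0.6923 0.1339 0.2164] 0.72
side call t_handle [ 0.7147 -0.0962 -0.0042] 0.71
side call t_handle [ 0.5083 -0.163   0.0018] 0.15
side call bail_grip [ 0.2751 -0.2993  0.209 ] 0.83
side call bail_grip [0.5455 0.1447 0.2084] 0.56
top call index_edge [0.6958 0.1281 0.2189] 0.55
top call pointer_tip [ 0.6738 -0.4224 -0.0032] 0.6
top call pointer_tip [0.6328 0.1891 0.0037] 0.43
top call t_handle [0.6358 0.1309 0.2603] 0.81
top call bail_grip [ 0.278  -0.3047  0.2059] 0.66
top call bail_grip [0.5401 0.1388 0.2131] 0.56
side call index_edge [0.688  0.1253 0.2161] 0.5
side call index_edge [0.5435 0.1414 0.0687] 0.44
side call pointer_tip [0.6896 0.1362 0.2162] 0.95
top call index_edge [0.6903 0.1276 0.2206] 0.5
side call index_edge [0.6891 0.1243 0.2152] 0.78
side call index_edge [0.6338 0.1344 0.2602] 0.31
side call pointer_tip [0.6903 0.1356 0.2135] 0.95
side call pointer_tip [0.5446 0.1413 0.2122] 0.53
top call index_edge [0.6914 0.1274 0.2191] 0.47
grasp now [0.6364 0.1344 0.2619] yang 85.08 tilt [0.004  0.0061] shift [0.0013 0.0572 0.0022] az 0.08 t 34.4333 F [1.5 5.5 4.8]
0.011253306082472091 87.92478561401367
```

I've used my picture allowance, so I'll measure the pointer-to-blade gap numerically. I'll take brightness profiles from the saved unobstructed top images, rectified at z = 0.215.

Run:
```python
from h import *
m=r.camera_model('top'); T=campose('top'); K=np.array([[m['fx'],0,m['cx']],[0,m['fy'],m['cy']],[0,0,1]])
print({k:v for k,v in m.items() if k not in('position','orientation')}.keys())
def rect(f,yaw,A,B,z=.215):
    c,s=np.cos(np.radians(yaw)),np.sin(np.radians(yaw)); a,b=np.meshgrid(A,B,indexing='ij')
    P=np.stack([.640+c*a-s*b,.1905+s*a+c*b,0*a+z],-1)-T[:3,3]; q=P@T[:3,:3]
    u=(m['cx']-m['fx']*q[...,0]/q[...,2]).astype('f4'); v=(m['cy']+m['fy']*q[...,1]/q[...,2]).astype('f4')
    return cv2.remap(cv2.imread(f'pics/{f}.png',0),u,v,cv2.INTER_LINEAR).astype(float)
A=np.arange(.065,.105,.0005)
for f in('top0','t3'):
  pk=[]
  for b in np.arange(-.14,.10,.02):
    p=rect(f,-4.8,A,np.arange(b,b+.02,.002)).mean(1); w=np.clip(p-np.percentile(p,60),0,None); pk.append((p.argmax()/2+65,round((w*A).sum()/w.sum()*1e3,1)))
  print(f,'bar',pk)
  for lo,hi in((.030,.040),(.040,.054),(.059,.064),(.064,.071)):
    p=rect(f,-4.8,np.arange(lo,hi,.001),np.arange(-.09,.024,.003)).mean(0); print(lo,p.astype(int).tolist())
```

```text
dict_keys(['fx', 'fy', 'cx', 'cy'])
top0 bar [(np.float64(83.0), np.float64(83.9)), (np.float64(83.0), np.float64(83.8)), (np.float64(83.5), np.float64(83.8)), (np.float64(104.5), np.float64(100.2)), (np.float64(85.0), np.float64(87.7)), (np.float64(83.0), np.float64(83.5)), (np.float64(83.5), np.float64(83.9)), (np.float64(83.0), np.float64(84.1)), (np.float64(83.0), np.float64(83.9)), (np.float64(83.5), np.float64(83.5)), (np.float64(83.5), np.float64(83.8)), (np.float64(83.0), np.float64(83.6))]
0.03 [59, 59, 60, 59, 59, 60, 60, 60, 60, 60, 60, 60, 60, 60, 60, 60, 59, 59, 60, 60, 61, 60, 60, 60, 61, 60, 60, 60, 60, 77, 129, 125, 64, 11, 10, 14, 26, 54]
0.04 [49, 48, 48, 48, 49, 51, 51, 50, 50, 50, 49, 48, 48, 47, 46, 47, 49, 50, 50, 49, 49, 49, 48, 50, 52, 52, 51, 50, 50, 58, 92, 101, 55, 36, 33, 36, 42, 48]
0.059 [57, 57, 58, 58, 58, 58, 59, 58, 58, 61, 91, 97, 63, 58, 58, 58, 58, 57, 57, 58, 58, 58, 59, 60, 59, 59, 59, 59, 59, 59, 59, 60, 60, 60, 58, 58, 57, 58]
0.064 [58, 58, 59, 59, 59, 59, 56, 44, 39, 46, 80, 90, 50, 52, 58, 59, 59, 60, 59, 59, 59, 60, 60, 60, 60, 60, 59, 59,
[... 443 characters left out ...]
83.5), np.float64(84.1)), (np.float64(83.0), np.float64(83.5))]
0.03 [60, 60, 60, 60, 60, 60, 61, 61, 60, 61, 61, 61, 61, 60, 60, 60, 60, 61, 60, 61, 61, 61, 61, 61, 61, 61, 61, 61, 61, 78, 130, 126, 65, 12, 11, 14, 27, 54]
0.04 [49, 49, 48, 48, 50, 52, 52, 52, 51, 50, 49, 49, 48, 48, 47, 47, 49, 51, 51, 50, 49, 49, 48, 50, 52, 52, 52, 51, 50, 59, 93, 102, 56, 37, 34, 36, 42, 49]
0.059 [58, 58, 58, 58, 59, 59, 59, 59, 59, 61, 93, 97, 64, 59, 59, 60, 59, 58, 58, 59, 60, 59, 60, 60, 61, 60, 60, 61, 60, 59, 60, 60, 61, 60, 60, 58, 58, 59]
0.064 [60, 59, 60, 60, 60, 59, 57, 45, 39, 46, 80, 91, 50, 52, 58, 60, 60, 60, 60, 60, 60, 61, 61, 61, 61, 60, 60, 60, 60, 61, 60, 61, 61, 60, 60, 60, 61, 60]
```

The profiles give yaw -4.8° and a pointer-to-blade gap of about 60 mm. The rod has travelled about 57.5 mm, so I'll pull 2.5 mm more and settle.

>>> arm_command(
  plan=[
    {"claw": 1,"tx": 0,"ty": -0.001,"tz": 0,"ax": 0,"ay": 0,"az": 0},
    {"claw": 1,"tx": 0,"ty": -0.001,"tz": 0,"ax": 0,"ay": 0,"az": 0},
    {"claw": 1,"tx": 0,"ty": -0.0005,"tz": 0,"ax": 0,"ay": 0,"az": 0},
    {"claw": 1,"tx": 0,"ty": 0,"tz": 0,"ax": 0,"ay": 0,"az": 0},
    {"claw": 1,"tx": 0,"ty": 0,"tz": 0,"ax": 0,"ay": 0,"az": 0},
    {"claw": 1,"tx": 0,"ty": 0,"tz": 0,"ax": 0,"ay": 0,"az": 0},
    {"claw": 1,"tx": 0,"ty": 0,"tz": 0,"ax": 0,"ay": 0,"az": 0},
    {"claw": 1,"tx": 0,"ty": 0,"tz": 0,"ax": 0,"ay": 0,"az": 0},
    {"claw": 1,"tx": 0,"ty": 0,"tz": 0,"ax": 0,"ay": 0,"az": 0},
    {"claw": 1,"tx": 0,"ty": 0,"tz": 0,"ax": 0,"ay": 0,"az": 0},
  ],
)

```text
clock: 35.27
tcp_pos: [0.6356, 0.1313, 0.4168]
orientation: [0.134, 3.135, 0.01]
contact_force: [1.4, 6.2, 5.7]
grip_width: 0.0115
gripper_force: 87.9
```

Run:
```python
from h import *
P={}
for i in range(3):
  for c in('side','top'):
    T=snap(c,f'{c}16_{i}');find(c,T,['pointer_tip','t_handle','bail_grip','basket'] if i<2 else ['pointer_tip','t_handle'])
togo([.6362,.1317,.260],85.2); o=r.get_obs(); print(o['grip_width'],o['gripper_force'],o['tcp_pos'])
m=r.camera_model('top'); T=campose('top'); 
im=cv2.imread('pics/top16_0.png',0); c,s=np.cos(np.radians(-4.8)),np.sin(np.radians(-4.8))
for lo,hi in((.035,.045),(.045,.054),(.059,.064)):
    a,b=np.meshgrid(np.arange(lo,hi,.001),np.arange(-.09,.024,.003),indexing='ij')
    q=(np.stack([.640+c*a-s*b,.1905+s*a+c*b,0*a+.215],-1)-T[:3,3])@T[:3,:3]
    print(lo,cv2.remap(im,(m['cx']-m['fx']*q[...,0]/q[...,2]).astype('f4'),(m['cy']+m['fy']*q[...,1]/q[...,2]).astype('f4'),1).astype(float).mean(0).astype(int).tolist())
```

```text
side call pointer_tip [0.6919 0.1294 0.2151] 0.67
side call t_handle [0.6334 0.1349 0.2596] 0.8
side call bail_grip [ 0.274  -0.2982  0.2109] 0.85
side call bail_grip [0.5464 0.1401 0.2098] 0.71
side call basket [0.5434 0.1406 0.0654] 0.81
side call basket [ 0.2821 -0.2991 -0.0005] 0.69
top call pointer_tip [0.6949 0.1305 0.2179] 0.47
top call t_handle [0.6329 0.1273 0.264 ] 0.68
top call bail_grip [ 0.2781 -0.3037  0.2061] 0.93
top call bail_grip [0.5404 0.1397 0.2134] 0.62
top call bail_grip [0.6342 0.1883 0.0015] 0.19
top call basket [ 0.2759 -0.301  -0.0009] 0.93
side call pointer_tip [0.6901 0.1322 0.2145] 0.8
side call t_handle [0.6332 0.1335 0.2604] 0.6
side call t_handle [ 0.7148 -0.096  -0.0016] 0.37
side call bail_grip [0.547  0.1398 0.2116] 0.86
side call basket [0.54   0.1402 0.0666] 0.97
side call basket [ 2.836e-01 -2.965e-01 -2.000e-04] 0.66
top call pointer_tip [0.5388 0.1397 0.2119] 0.73
top call t_handle [0.6354 0.1287 0.2618] 0.71
top call bail_grip [0.5369 0.1377 0.2089] 0.75
top call bail_grip [ 0.276  -0.3019  0.2048] 0.56
top call basket [0.5434 0.1418 0.0667] 
[... 383 characters left out ...]
 0.24
grasp now [0.6362 0.1322 0.2619] yang 85.11 tilt [0.0042 0.0063] shift [-0.     -0.0005  0.0019] az -0.09 t 36.5667 F [1.1 6.1 5.2]
0.011396049062783962 87.91732907295227 [0.6355741  0.13123805 0.41686074]
0.035 [62, 63, 63, 63, 63, 61, 59, 53, 33, 11, 6, 13, 29, 34, 28, 27, 29, 30, 28, 28, 35, 67, 99, 110, 113, 115, 117, 119, 114, 93, 71, 68, 70, 71, 73, 74, 75, 77]
0.045 [47, 45, 45, 44, 46, 51, 51, 49, 47, 33, 19, 14, 26, 33, 24, 13, 16, 26, 33, 31, 28, 35, 71, 111, 122, 121, 119, 118, 116, 111, 91, 72, 69, 71, 72, 73, 75, 76]
0.059 [61, 62, 62, 62, 63, 63, 63, 63, 63, 65, 98, 103, 59, 37, 32, 17, 9, 12, 19, 30, 36, 30, 31, 55, 90, 97, 96, 95, 94, 94, 93, 86, 78, 79, 81, 80, 81, 82]
```

Travel is about 60 mm on every estimate, the clamp hasn't moved, the basket hangs freely, and the handle is held with about 6 N. Handing in.

```bash
python3 -c "
from bench import r
print(r.hand_in())"
```

```text
the job is handed in; nothing more can be done
None
```

The basket hangs released on the twin hook, the rod is held out about 60 mm with its pointer level with the blade by my measurements, and the job is handed in at about 37 s; the verdict was not shown. On the first approach the basket hit a prong, so I set it back on the bench and hung it on a second try.

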